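# Fill the bowl feeder under the low rack and start it

## Task

Pour all four steel balls from the scoop into the bowl of the feeder that stands under the low wire rack, without bumping the rack, then put the empty scoop back upright on the bench where it stood. Last, press the rocker switch on the control box so that it snaps over to its other side, and leave the other things on the bench as they are.

Things in the scene. Friction and masses are not known exactly. Their poses are not given: they have to be found in the camera images.
- scoop_grip (a point): Grip point on the straight black handle of the loose steel scoop, 40 mm above the scoop's underside. x runs along the handle to the trough, y across, z up. The handle bar is level, 16 mm wide, 20 mm high, from 47 mm behind this point to 89 mm ahead. At the start the scoop stands left or right of the rack, handle roughly towards the robot (yaw within 0.4). About 0.18 kg empty.
- scoop_trough (a point): Centre of the scoop's open trough at lip height: 135 mm ahead (+x) of the grip point and 7 mm lower, same axes. Trough 84 mm long (x), upright end walls, 3 mm sheet, 22 mm wide flat floor 27 mm below this point, underside with two 50 mm wide foot strips 33 mm below it. Handle bracket 24 mm wide, up to 17 mm above it, at the rear end.
- scoop_lip (a point): Middle of the trough's +y pouring lip, 49 mm from the trough's centre; the -y lip is its mirror image. Both long sides slope at 35 degrees from level up to straight lips. Roll the scoop about its x axis by more than 35 degrees and the balls roll out over the low lip; about 45 degrees empties it, and the other lip then stands about 70 mm higher.
- ball0_center (a point): Centre of one of four loose steel balls, 18 mm in diameter, 24 g, that start in the scoop's trough.
- ball1_center (a point): Centre of one of four loose steel balls, 18 mm in diameter, 24 g, that start in the scoop's trough.
- ball2_center (a point): Centre of one of four loose steel balls, 18 mm in diameter, 24 g, that start in the scoop's trough.
- ball3_center (a point): Centre of one of four loose steel balls, 18 mm in diameter, 24 g, that start in the scoop's trough.
- rack: Fixed low wire rack, 220 mm deep (x, away from the robot), 320 mm wide (y). Origin on the bench under its centre. Shelf underside 165 mm, upper side 173 mm above the bench; four 12 mm square posts at x +-103, y +-153 mm; open on all sides below. Cartons and a tub, up to 55 mm tall, stand on the shelf's left and right ends at x above -20 mm. Front edge at x = -110 mm.
- feeder_rim (a point): Centre of the mouth of the fixed feeder's round aluminium bowl, 55 mm above the bench, under the rack, 80 mm behind its front edge. The bowl is 130 mm across outside at the rim, 122 mm inside; its flat inner floor is 31 mm below the rim; it stands on a round grey foot.
- rocker_pivot (a point): Pivot of the rocker, 58 mm above the bench, over the centre of the fixed grey control box (90 x 80 mm, 45 mm high), on the side of the rack away from the scoop. x from the raised end (-x, robot side) to the low end, y along the pivot. Black paddle 70 mm long (x), 40 mm wide, 8 mm thick, underside through the pivot, tilted 0.3 rad; upper face 16 mm above the pivot at x = -26 mm.
- rocker (a joint): Angle of the rocker, rad: 0 at the start (-x end up), 0.3 at the centre, 0.6 fully over (-x end down). An over-centre spring holds it at either end. About 4 N straight down on the raised end, 26 mm from the pivot, tips it; some 9 mm down it passes its centre and snaps over.
- tape: Bystander: cardboard tape core, ring 90 mm across, 40 mm high, flat on the bench in front of the rack. Origin at its underside centre.
- knife: Bystander: closed utility knife lying on the bench in front of the rack, 140 mm long (x), 22 mm wide, 14 mm high, with a short 28 mm tip beyond +x. Origin at its underside centre.
- can: Bystander: upright metal can, 60 mm across, 100 mm high, just beyond the scoop's trough. Origin at its underside centre.
- carton: Bystander: small cardboard carton 50 x 40 mm, 45 mm high, beside the scoop's handle. Origin at its underside centre.
- spray: Bystander: upright white bottle, 56 mm across, 160 mm high, just beyond the control box. Origin at its underside centre.
- jar: Bystander: jar 48 mm across, 55 mm high, under the rear of the rack. Origin at its underside centre.
- pack: Bystander: small cardboard pack 40 x 60 mm, 40 mm high, under the rear of the rack. Origin at its underside centre.
Things that resemble listed ones, but are neither listed nor needed, are in the scene too. Of the things shaped like the part that bears scoop_grip, the bare steel one is meant. Leave any purple look-alike of the part that bears rocker_pivot alone.

How it is judged:
By the outcome, as a careful person would: the job done as asked, in the order asked, and still so for the second after the job is handed in, with the robot touching nothing.
It also fails if it takes over 64 s, if anything falls off the work surface, if the arm or the gripper's body presses on something with over 40 N, if the wrist force passes 120 N, or if a joint passes its speed limit or range.

## Robot

A 6-joint arm with a two-finger parallel gripper is mounted at the origin on the work surface. World frame = base frame: x ahead of the robot, y to its left, z up, the work surface at z = 0. Lengths are in m, angles in rad, forces in N, time in s.
With the tool pointing down it reaches from about 0.325 to 0.9 m from the base axis. Payload 6.1 kg.
Tool frame: the origin (TCP) lies at the centre of the arm's flange, where the gripper is bolted on; the fingertips stand 173 mm ahead of it and the grasp point (between the pads) lies 155 mm ahead of it; z points along the fingers, y is the line along which they close (so a half turn about z gives the same grasp; the last joint's range is limited). The gripper opens to 85 mm and grips with 20 to 120 N. Pads are 22 mm wide; open, the fingers measure 114 mm over their backs; the gripper's body (76 mm by 85 mm) begins 54 mm behind the grasp point. The pads swing forward as they close: fully open they stand 13 mm farther back than shut.
Start: joints at [-1.42, 0.22, 1.526, -0, 1.395, -0.126], TCP at [0.171, -0.601, 0.405] pointing down, gripper open.
Joint ranges: [-2.98, 2.98], [-0.91, 2.08], [0.09, 2.57], [-1.24, 4.39], [0.2, 2.65], [-2.68, 2.68]. Speed limits (rad/s): [2.57, 2.57, 3.01, 3.14, 3.14, 3.14].

## Interface

Orientations are given as a unit quaternion [w, x, y, z].
In Python, from station import r gives the robot as it stands.
- The arm moves only by the tool apply_moves, never from a script. Its argument "moves" is a list of rows, each a list of 2 entries, a list of its own where there are three numbers: the shift along the tool's x, y, z in m, then the turn about the tool's z in degrees. A call has 1 to 20 rows; each row is the pose to reach, as a shift and turn from the pose commanded when the call began, along the tool's axes at that moment; what a row does not reach only later rows make up. A row lasts 1/12 s, in which the tool goes at most 41.7 mm and 7.16 degrees, less where a joint would pass 70% of its speed; a pose out of reach is approached as far as the arm can. A call with a gripper value outside its range is refused whole. "fingers" is the finger opening in m, from 0 to 0.0854, set as the call begins (left out, the last holds). The fingers move at their own pace and stop on an object; "force" is the grip in N (left out, the last holds). Time passes only in rows, so rows that repeat a pose let the fingers close. It gives the time, the measured TCP pose, the force, the opening and the grip force at its end, in the units of the state.
- r.observe(): the state, without advancing time (a new reading comes with each control period).
- r.read_camera(name): name is "scene" or "top" or "wrist"; returns a dict with "pixels" (420x560x3 uint8, red, green, blue), "fx", "fy", "cx", "cy" (pixels), "D" ([k1, k2, p1, p2, k3] as OpenCV has them; the pictures are not rectified), "pose" (4x4, takes a point from camera to world coordinates). Camera axes: x right, y down, z forward; pixel columns grow to the right and rows downward; lengths in m; the calibration is good to about 2 mm. A picture is of the moment at which its call begins. There is no depth.
- r.close_job(): hands the job in; it is judged then, once.
The state is a dict: "time": time; "joint_positions": joint angles; "qd": joint speeds; "joint_efforts": joint torques, N m; "eef_pos": TCP position; "tcp_rot": TCP orientation; "force": force on the tool from outside, world axes, zero at the start; "torque": the same for the moment, N m; "finger_gap": finger opening in m; "grasp_force": force on a finger pad.
Only numpy, scipy, OpenCV 4.12 (cv2) and the standard library are available. Lean on these libraries where they do the work, as an engineer would, in place of code of your own. Each camera call takes 0.05 s, during which the arm holds its last target. There are 200 camera calls.

## Working session

There is one attempt and no reset: what is moved stays moved. The work goes in short steps, Python scripts to look and compute and a tool call to move; the robot and the scene stay as the last step left them, time stands still between calls to the robot, and variables do not carry over. Pictures are saved under pics/ and viewed, at most 10 in all, crops included, and the job is handed in when it is done.

Besides the shell and the picture viewer there is one more tool, called after ">>>" by a JSON object that holds its "method" and its "body", one argument or row to a line. apply_moves: Moves the arm, as the interface text tells. Its arguments: {"type":"object","properties":{"moves":{"type":"array","items":{"type":"array"}},"fingers":{"type":"number"},"force":{"type":"number"}},"required":["moves"]}

```bash
mkdir -p pics; python3 - <<'E'
from station import r
import cv2,pickle,numpy as np
for n in ("scene","top"):
    c=r.read_camera(n); cv2.imwrite(f"pics/{n}0.png",c["pixels"][:,:,::-1]); pickle.dump(c,open(f"{n}0.pkl","wb"))
    print(n,c["fx"],c["D"],np.round(c["pose"],3).tolist())
s=r.observe(); print(s["time"],s["eef_pos"],s["tcp_rot"],s["force"],s["finger_gap"])
E
```

```text
scene 515.9004254805157 [-0.03091164  0.          0.          0.          0.        ] [[0.413, 0.698, -0.585, 1.239], [0.911, -0.319, 0.262, -0.273], [-0.004, -0.641, -0.768, 1.064], [0.0, 0.0, 0.0, 1.0]]
top 529.1027244040715 [0.06797753 0.         0.         0.         0.        ] [[-0.004, -0.988, 0.156, 0.293], [-1.0, 0.004, -0.002, 0.048], [0.001, -0.156, -0.988, 1.288], [0.0, 0.0, 0.0, 1.0]]
0.1 [ 0.17077103 -0.60096136  0.40370025] [-8.90617621e-04  9.90436669e-01  1.37965254e-01 -1.98244030e-05] [0.17910952 0.09399482 0.04460212] 0.08570928521685543
```

```bash
ls; ls pics
```

```text
pics
scene0.pkl
top0.pkl
scene0.png
top0.png
```

View pics/scene0.png

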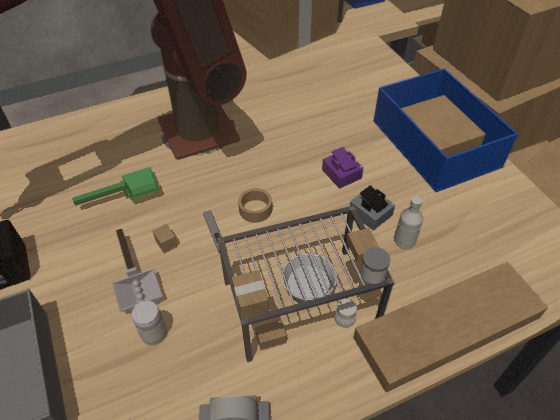

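View pics/top0.png

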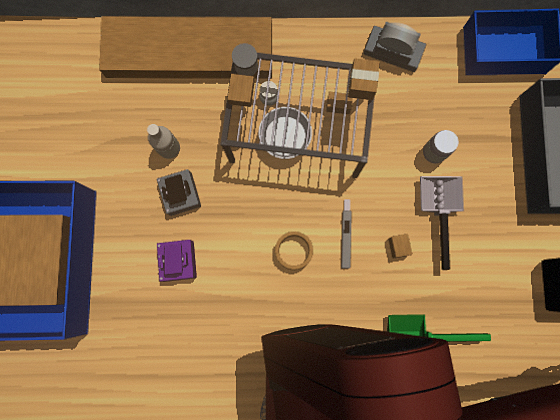

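The scene view shows the scoop with four balls at about (135,275). The top view shows the same scoop with its handle from (445,210) to (445,268), and the trough at (441,195). It also shows the rack at (225-375, 55-160), the bowl at (285,132), the grey rocker box at (178,192) and the knife at (346,235). I'll enlarge the top view to get exact pixels.

```bash
cat > h.py <<'E'
import cv2,numpy as np,pickle
def K(c): return np.array([[c["fx"],0,c["cx"]],[0,c["fy"],c["cy"]],[0,0,1.]])
def cast(c,uv,z):
    uv=np.array(uv,float).reshape(-1,1,2)
    n=cv2.undistortPoints(uv,K(c),np.array(c["D"])).reshape(-1,2)
    P=np.array(c["pose"]); d=np.c_[n,np.ones(len(n))]@P[:3,:3].T; o=P[:3,3]
    return o+d*((z-o[2])/d[:,2])[:,None]
def proj(c,X):
    T=np.linalg.inv(np.array(c["pose"])); 
    return cv2.projectPoints(np.array(X,float).reshape(-1,1,3),cv2.Rodrigues(T[:3,:3])[0],T[:3,3],K(c),np.array(c["D"]))[0].reshape(-1,2)
E
python3 - <<'E'
import cv2
a=cv2.imread("pics/top0.png")
c1=cv2.resize(a[40:240,140:390],None,fx=3.2,fy=3,interpolation=cv2.INTER_CUBIC)
c1=cv2.resize(a[40:225,140:390],(800,592),interpolation=cv2.INTER_CUBIC)
cv2.imwrite("pics/c1.png",c1)   # scale 3.2
c2=cv2.resize(a[125:275,330:480],(600,600),interpolation=cv2.INTER_CUBIC)
cv2.imwrite("pics/c2.png",c2)   # scale 4
E
```

```text
(no output)
```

View pics/c1.png

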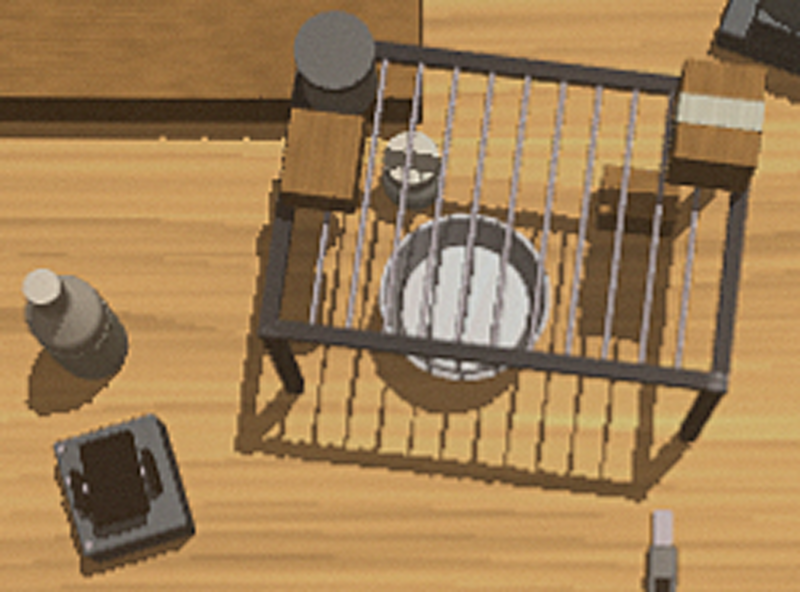

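View pics/c2.png

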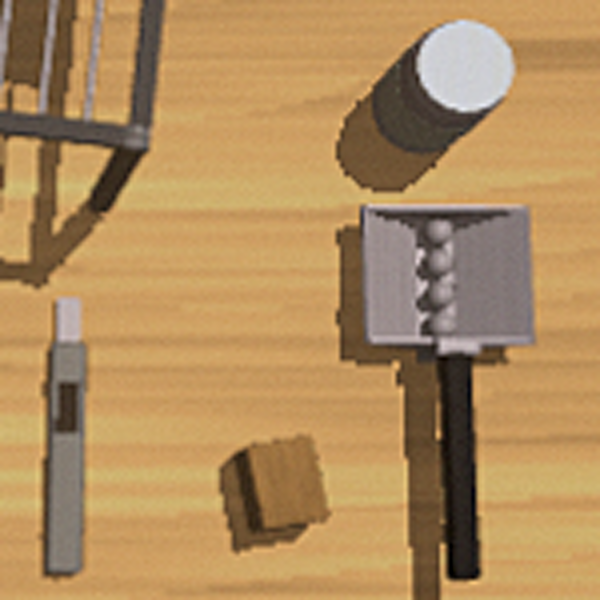

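The first crop shows the front rack edge running (265,330)-(720,380), the bowl rim centred near (465,297) and the rocker box at (123,497). The second shows the trough corners at (365,207), (528,208), (533,345) and (367,345), the handle end at (464,578), the carton at (285,485) and the can top at (465,67).

```bash
python3 - <<'E'
from h import *
np.set_printoptions(precision=4,suppress=True)
c=pickle.load(open("top0.pkl","rb")); s=pickle.load(open("scene0.pkl","rb"))
A=lambda p,z:cast(c,np.array(p)/3.2+[140,40],z)[:,:2]
B=lambda p,z:cast(c,np.array(p)/4+[330,125],z)[:,:2]
L=B([(365,207),(528,208),(533,345),(367,345)],.033);print("trough corners",L,"ctr",L.mean(0))
H=B([(464,578),(456,355)],.05);print("handle",H, np.arctan2(*(H[1]-H[0])[::-1]))
F=A([(265,330),(720,380)],.173);B2=A([(322,38),(760,85)],.173);print("rack front",F,np.linalg.norm(F[1]-F[0]));print("back",B2)
print("bowl",A([(465,297),(380,300),(549,290),(460,213),(465,381)],.055))
print("posts feet", A([(293,390),(692,437)],0))
print("box top",A([(55,448),(152,415),(193,530),(88,557)],.045))
print("rocker",A([(80,440),(137,430),(148,520),(95,532)],.062))
print("can top",B([(465,67)],.1),"carton",B([(287,482)],.045),"knife",B([(68,300),(65,575)],.014))
print("spray cap",A([(42,287)],.16))
print("shelf items front", A([(280,200),(350,210),(672,180),(748,190)],.173))
# rack hypothesis
d=(F[0]-F[1]);yaw=np.arctan2(-d[0],d[1]);print("rack yaw",yaw)
E
```

```text
trough corners [[ 0.5542 -0.2711]
 [ 0.553  -0.3681]
 [ 0.4699 -0.3666]
 [ 0.4702 -0.2688]] ctr [ 0.5118 -0.3187]
handle [[ 0.3319 -0.3138]
 [ 0.4617 -0.316 ]] -0.016994704239605765
rack front [[ 0.6012  0.1909]
 [ 0.5653 -0.1165]] 0.30943119940653574
back [[ 0.8093  0.154 ]
 [ 0.7738 -0.1488]]
bowl [[ 0.659   0.0561]
 [ 0.6568  0.12  ]
 [ 0.6641 -0.0071]
 [ 0.7246  0.0597]
 [ 0.5942  0.0563]]
posts feet [[ 0.6009  0.1906]
 [ 0.5624 -0.1192]]
box top [[0.5463 0.3618]
 [0.5712 0.2906]
 [0.484  0.2582]
 [0.4642 0.3349]]
rocker [[0.5487 0.3395]
 [0.5562 0.298 ]
 [0.489  0.2883]
 [0.4802 0.3265]]
can top [[ 0.622  -0.3144]] carton [[ 0.3877 -0.2157]] knife [[ 0.5013 -0.0935]
 [ 0.335  -0.0881]]
spray cap [[0.6353 0.3452]]
shelf items front [[ 0.6928  0.1818]
 [ 0.6856  0.1339]
 [ 0.7061 -0.0869]
 [ 0.6985 -0.1387]]
rack yaw -0.11632010222717946
```

>>> {"method": "apply_moves", "body": {
  "moves": [
    [[0,0,0],130],
    [[0,0,0],130],
    [[0,0,0],130],
    [[0,0,0],130],
    [[0,0,0],130],
    [[0,0,0],130],
    [[0,0,0],130],
    [[0,0,0],130],
    [[0,0,0],130],
    [[0,0,0],130],
    [[0,0,0],130],
    [[0,0,0],130],
    [[0,0,0],130],
    [[0,0,0],130],
    [[0,0,0],130],
    [[0,0,0],130],
    [[0,0,0],130],
    [[0,0,0],130],
    [[0,0,0],130]
  ]
}}

```text
time: 1.68
eef_pos: [0.1708, -0.601, 0.4041]
tcp_rot: [0.0, -0.542, 0.841, 0.001]
force: [0.6, -0.4, 0.4]
finger_gap: 0.0854
grasp_force: 0.0
```

>>> {"method": "apply_moves", "body": {
  "moves": [
    [[0,0,0],80],
    [[0,0,0],80],
    [[0,0,0],80],
    [[0,0,0],80],
    [[0,0,0],80],
    [[0,0,0],80],
    [[0,0,0],80],
    [[0,0,0],80],
    [[0,0,0],80],
    [[0,0,0],80],
    [[0,0,0],80],
    [[0,0,0],80]
  ]
}}

```text
time: 2.68
eef_pos: [0.0326, -0.5797, 0.3694]
tcp_rot: [0.115, -0.121, 0.985, -0.049]
force: [0.0, -0.5, -0.4]
finger_gap: 0.0854
grasp_force: 0.0
```

```bash
python3 - <<'E'
from station import r
s=r.observe(); print(s["time"],s["joint_positions"],s["eef_pos"],s["tcp_rot"])
E
```

```text
2.6833 [-1.71959486  0.11857764  1.71908546  0.26029075  1.27933883  2.67671779] [ 0.03257883 -0.57973424  0.36937399] [ 0.1152451  -0.12072356  0.98474037 -0.04930299]
```

>>> {"method": "apply_moves", "body": {
  "moves": [
    [[0,0,0],-20],
    [[0,0,0],-20],
    [[0,0,0],-20],
    [[0,0,0],-20]
  ]
}}

```text
time: 3.02
eef_pos: [0.0332, -0.5799, 0.3696]
tcp_rot: [0.105, -0.292, 0.948, -0.068]
force: [-0.3, 0.5, -0.1]
finger_gap: 0.0853
grasp_force: 0.0
```

```bash
python3 - <<'E'
from station import r
s=r.observe(); print(s["time"],s["joint_positions"],s["eef_pos"],s["tcp_rot"])
E
```

```text
3.0167 [-1.71815303  0.11911508  1.71799189  0.2591187   1.28031599  2.32467164] [ 0.03321773 -0.57990601  0.36958984] [ 0.1045057  -0.29225199  0.94816342 -0.06821628]
```

```bash
cat > k.py <<'E'
import numpy as np
from scipy.spatial.transform import Rotation as R
from scipy.optimize import least_squares
lo=np.array([-2.98,-.91,.09,-1.24,.2,-2.68]);hi=np.array([2.98,2.08,2.57,4.39,2.65,2.68])
def rot(q): return (R.from_euler('z',q[0])*R.from_euler('y',q[1]+q[2])*R.from_euler('z',q[3])*R.from_euler('y',q[4])*R.from_euler('z',q[5]))
def pos(q,p):
    h,a,L2,e,L3,dy,d6=p
    A=R.from_euler('z',q[0]);B=A*R.from_euler('y',q[1]);C=A*R.from_euler('y',q[1]+q[2])
    return A.apply([a,dy,h])+B.apply([0,0,L2])+C.apply([e,0,L3])+rot(q).apply([0,0,d6])
E
cat > data.py <<'E'
import numpy as np
D=[([-1.42,.22,1.526,0,1.395,-.126],[.171,-.601,.405],[0,.990437,.137965,0]),
([-1.71959486,0.11857764,1.71908546,0.26029075,1.27933883,2.67671779],[0.03257883,-0.57973424,0.36937399],[0.1152451,-0.12072356,0.98474037,-0.04930299]),
([-1.71815303,0.11911508,1.71799189,0.2591187,1.28031599,2.32467164],[0.03321773,-0.57990601,0.36958984],[0.1045057,-0.29225199,0.94816342,-0.06821628])]
E
python3 - <<'E'
from k import *;from data import D
for q,p,w in D:
    m=R.from_quat([w[1],w[2],w[3],w[0]]); print((rot(q).inv()*m).as_rotvec())
E
```

```text
[4.03279749e-04 5.20275242e-04 1.57077963e+00]
[9.57427770e-09 8.03209636e-10 1.57079633e+00]
[-1.52126943e-09 -5.18765706e-10  1.57079633e+00]
```

>>> {"method": "apply_moves", "body": {
  "moves": [
    [[0,0,-0.15],-20],
    [[0,0,-0.15],-40],
    [[0,0,-0.15],-60],
    [[0,0,-0.15],-80]
  ]
}}

```text
time: 3.35
eef_pos: [-0.0028, -0.5696, 0.5202]
tcp_rot: [0.082, -0.518, 0.846, -0.094]
force: [-0.3, -0.5, 0.6]
finger_gap: 0.0854
grasp_force: 0.0
```

```bash
cat > obs.py <<'E'
from station import r
from k import *
s=r.observe();q=s["joint_positions"]
open("data.py","a").write("D.append((%s,%s,%s))\n"%tuple(np.asarray(v).tolist() for v in (q,s["eef_pos"],s["tcp_rot"])))
print(s["time"],np.round(q,3),np.round(s["eef_pos"],4),"tool axes\n",np.round((rot(q)*R.from_euler('z',np.pi/2)).as_matrix(),3),s["force"],s["finger_gap"],s["grasp_force"])
E
python3 obs.py
```

```text
3.35 [-1.785  0.013  1.548  0.25   1.559  1.83 ] [-0.0028 -0.5696  0.5202] tool axes
 [[-0.451 -0.861  0.237]
 [-0.892  0.447 -0.074]
 [-0.042 -0.245 -0.969]] [-0.3212393  -0.48187418  0.57553923] 0.08536770736475945 0.0
```

>>> {"method": "apply_moves", "body": {
  "moves": [
    [[0.2,0,0],-10],
    [[0.2,0,0],-20],
    [[0.2,0,0],-30],
    [[0.2,0,0],-40],
    [[0.2,0,0],-40]
  ]
}}

```text
time: 3.77
eef_pos: [-0.0946, -0.7494, 0.5045]
tcp_rot: [-0.052, 0.752, -0.647, 0.113]
force: [0.0, -0.2, 0.1]
finger_gap: 0.0854
grasp_force: 0.0
```

```bash
python3 obs.py; python3 - <<'E'
from k import *;from data import D
f=lambda p:np.concatenate([pos(q,p)-x for q,x,_ in D])
s=least_squares(f,[.3,0,.4,0,.4,.08,.1]);print(s.x,abs(s.fun).max(),np.linalg.svd(s.jac)[1])
E
```

```text
3.7667 [-1.854  0.496  1.003  0.251  1.641  1.155] [-0.0946 -0.7494  0.5045] tool axes
 [[ 0.137 -0.962  0.238]
 [-0.985 -0.158 -0.069]
 [ 0.104 -0.225 -0.969]] [ 0.03877087 -0.2224446   0.08160319] 0.08537556592426639 0.0
[ 3.10895064e-01 -6.67716882e-05  4.11447126e-01  5.25725982e-02
  5.47780964e-01  7.87339572e-02  1.59997464e-01] 0.0001848481391009127 [4.41871746 3.17135248 2.26493107 0.41375363 0.24516268 0.20409411
 0.12081157]
```

```bash
cat >> k.py <<'E'
P=[.3109,0,.41145,.05257,.54778,.07873,.16]
TZ=R.from_euler('z',np.pi/2)
def fk(q): return pos(q,P),rot(q)*TZ
def ik(q,p,r,w):
    f=lambda x:np.r_[(pos(x,P)-p)/w,((rot(x)*TZ)*r.inv()).as_rotvec()]
    return least_squares(f,np.clip(q,lo+1e-6,hi-1e-6),bounds=(lo,hi)).x
def run(q,rows,w=.5,inc=True):
    """rows: list of (shift,turn_deg); row-by-row step-limited projection"""
    p0,r0=fk(q)
    for sh,t in rows:
        pt=p0+r0.apply(sh); rt=r0*R.from_euler('z',t,degrees=True)
        p,r=fk(q); d=pt-p; n=np.linalg.norm(d); v=(rt*r.inv()).as_rotvec(); m=np.linalg.norm(v)
        if inc:
            s=min(1,.0417/max(n,1e-9)); u=min(1,.125/max(m,1e-9))
            q=ik(q,p+d*s,R.from_rotvec(v*u)*r,w)
        else: q=ik(q,pt,rt,w)
    return q
E
python3 - <<'E'
from k import *
q0=np.array([-1.42,.22,1.526,0,1.395,-.126+np.deg2rad(130)])
print("target [-1.7196 .1186 1.719 .2603 1.2793 2.6767]")
for w in (.1,.2,.3,.5,1):
    print(w,np.round(run(q0,[([0,0,0],80)]*12,w),3),np.round(run(q0,[([0,0,0],80)],w,False),3))
E
```

```text
target [-1.7196 .1186 1.719 .2603 1.2793 2.6767]
0.1 [-1.485  0.188  1.574  0.248  1.33   2.68 ] [-1.533  0.139  1.653  0.407  1.198  2.68 ]
0.2 [-1.493  0.186  1.578  0.247  1.328  2.68 ] [-1.576  0.135  1.679  0.388  1.195  2.68 ]
0.3 [-1.507  0.183  1.586  0.244  1.325  2.68 ] [-1.639  0.123  1.718  0.36   1.193  2.68 ]
0.5 [-1.563  0.169  1.617  0.23   1.315  2.68 ] [-1.794  0.068  1.812  0.279  1.202  2.68 ]
1 [-2.009e+00 -1.000e-03  1.815e+00  7.700e-02  1.328e+00  2.680e+00] [-2.097 -0.194  2.01   0.101  1.318  2.68 ]
```

```bash
cat > plan.py <<'E'
from k import *
# scoop points relative to grip point (x fwd,y,z)
tr=np.array([.135,0,-.007])
corn=np.array([[sx*.042,sy*.049,0] for sx in(-1,1) for sy in(-1,1)])+tr
foot=np.array([[sx*.04,sy*.025,-.033] for sx in(-1,1) for sy in(-1,1)])+tr
brk=np.array([[-.044,sy*.012,.017] for sy in(-1,1)])+tr
def toolR(psi,a,flip):
    u=np.array([np.cos(a)*np.cos(psi),np.cos(a)*np.sin(psi),-np.sin(a)])
    y=np.array([-np.sin(psi),np.cos(psi),0])*flip
    return R.from_matrix(np.c_[np.cross(y,u),y,u])
def best(p,r,seeds=12):
    b=None;rng=np.random.default_rng(0)
    for i in range(seeds):
        q0=np.array([np.arctan2(p[1],p[0]),.3,1.7,0,1.,0])+rng.normal(0,.5,6)*(i>0)
        q=ik(np.clip(q0,lo+.01,hi-.01),p,r,.3); pp,rr=fk(q)
        e=np.linalg.norm(pp-p)*1000+np.linalg.norm((rr*r.inv()).as_rotvec())*100
        if b is None or e<b[0]-.01: b=(e,q)
        if e<.01: break
    return b
E
cat > search.py <<'E'
from plan import *
np.set_printoptions(precision=2,suppress=True)
G=np.array([.378,-.3155,.040]); hg=-.02; bowl=np.array([.659,.056]); off=.02
for a in (20,30,40):
  al=np.deg2rad(a)
  for flip in(1,-1):
    r=toolR(hg,al,flip); p=G+np.array([off,0,0])-.155*r.as_matrix()[:,2]; e,q=best(p,r)
    print("GRASP",a,flip,"err %.1f"%e,q)
    if e>1: continue
    for b in (-52,52):
      S0=R.from_euler('z',hg)
      for psif in (-.116,):
        # yaw the whole tool+scoop by D so final handle yaw=psif
        rel=R.from_rotvec(r.as_matrix()[:,2]*np.deg2rad(b))
        h=(rel*S0).apply([1,0,0]); D=R.from_euler('z',psif-np.arctan2(h[1],h[0]))
        Sf=D*rel*S0; rf=D*rel*r; r1=D*r; g=Sf.inv().apply([0,0,-1])
        C=Sf.apply(corn-tr); low=C[np.argsort(C[:,2])[:2]].mean(0)
        allz=np.r_[Sf.apply(corn),Sf.apply(foot),Sf.apply(brk)][:,2]
        # place: lowest point at z=.064, low lip mid 18mm short of bowl centre
        t=np.r_[bowl-low[:2]*(.0)-low[:2]*.6,0]; 
        grip=t-Sf.apply(tr); grip[2]=.064-allz.min()
        p=grip+Sf.apply([off,0,0])-.155*rf.as_matrix()[:,2]
        e,q=best(p,rf); e1,q1=best(p+[0,0,.0],r1)
        print("  b",b,"roll %.0f pitch %.0f top %.3f tool az %.0f"%(np.degrees(np.arctan2(abs(g[1]),-g[2])),np.degrees(np.arcsin(g[0])),.064+np.ptp(allz),np.degrees(np.arctan2(*rf.as_matrix()[[1,0],2]))),"err %.1f"%e,q,"| pre err %.1f"%e1,q1,"grip",grip)
E
python3 search.py
```

```text
GRASP 20 1 err 0.0 [-1.5   0.45  2.34  1.54  1.21  1.94]
  b -52 roll 48 pitch 7 top 0.151 tool az -22 err 0.0 [0.3  0.12 2.43 4.11 0.81 0.15] | pre err 99.6 [ 0.25 -0.25  2.44 -1.24  0.51  0.07] grip [0.53 0.06 0.13]
  b 52 roll 48 pitch 7 top 0.151 tool az 9 err 69.3 [-0.23 -0.3   2.57  1.83  0.41 -2.68] | pre err 3.9 [-0.16 -0.01  2.57  2.65  0.69  1.85] grip [0.53 0.09 0.13]
GRASP 20 -1 err 0.0 [-1.5   0.45  2.34  1.54  1.21 -1.2 ]
  b -52 roll 48 pitch 7 top 0.151 tool az -22 err 37.4 [ 0.22  0.18  2.46  3.81  0.85 -2.68] | pre err 0.0 [ 0.3   0.12  2.43  4.11  0.81 -2.08] grip [0.53 0.06 0.13]
  b 52 roll 48 pitch 7 top 0.151 tool az 9 err 3.9 [-0.16 -0.01  2.57  2.65  0.69 -0.39] | pre err 3.9 [-0.16 -0.01  2.57  2.65  0.69 -1.29] grip [0.53 0.09 0.13]
GRASP 30 1 err 0.0 [-1.42  0.28  2.37  1.45  1.04  2.14]
  b -52 roll 44 pitch 10 top 0.152 tool az -30 err 24.4 [ 0.29  0.06  2.37  4.39  0.69 -0.07] | pre err 44.3 [ 0.32 -0.07  2.31 -1.24  0.69  0.23] grip [0.53 0.05 0.14]
  b 52 roll 44 pitch 10 top 0.152 tool az 17 err 18.2 [-0.26 -0.24  2.53  1.69  0.48 -2.68] | pre err 0.
[... 534 characters left out ...]
1 top 0.150 tool az -38 err 0.0 [ 0.31  0.01  2.23 -1.21  0.74 -0.62] | pre err 0.0 [ 0.31  0.01  2.23 -1.21  0.74  0.28] grip [0.53 0.05 0.14]
  b 52 roll 38 pitch 11 top 0.150 tool az 24 err 0.0 [-0.28 -0.2   2.42  1.26  0.55 -2.37] | pre err 27.0 [-0.28 -0.13  2.43  1.55  0.54  2.68] grip [0.53 0.09 0.14]
GRASP 40 -1 err 0.0 [-1.33  0.15  2.37  1.29  0.88 -0.75]
  b -52 roll 38 pitch 11 top 0.150 tool az -38 err 0.0 [ 0.31  0.01  2.23 -1.21  0.74  2.52] | pre err 31.4 [ 0.36  0.05  2.22 -1.24  0.79 -2.68] grip [0.53 0.05 0.14]
  b 52 roll 38 pitch 11 top 0.150 tool az 24 err 0.0 [-0.28 -0.2   2.42  1.26  0.55  0.77] | pre err 0.0 [-0.28 -0.2   2.42  1.26  0.55 -0.14] grip [0.53 0.09 0.14]
```

```bash
cat > search2.py <<'E'
from plan import *
np.set_printoptions(precision=2,suppress=True)
G=np.array([.378,-.3155,.040]); hg=-.02; bowl=np.array([.659,.056])
for off in (.0,.035):
 for a in (20,25,30,35,40,45):
  al=np.deg2rad(a)
  for flip in(1,-1):
    r=toolR(hg,al,flip); p=G+np.array([off,0,0])-.155*r.as_matrix()[:,2]; e,q=best(p,r)
    print("GRASP",off,a,flip,"err %.1f"%e,q, "wrist z",p[2])
    if e>1: continue
    for b in (-1,1):
        S0=R.from_euler('z',hg)
        for bb in np.arange(40,80,2):
            rel=R.from_rotvec(r.as_matrix()[:,2]*np.deg2rad(b*bb)); Sf=rel*S0; g=Sf.inv().apply([0,0,-1])
            roll=np.degrees(np.arctan2(abs(g[1]),-g[2]))
            if roll>43: break
        rf=rel*r; h=Sf.apply([1,0,0])
        C=Sf.apply(corn-tr); low=C[np.argsort(C[:,2])[:2]].mean(0)
        allz=np.r_[Sf.apply(corn),Sf.apply(foot),Sf.apply(brk)][:,2]
        t=np.r_[bowl-low[:2]*.6,0]; grip=t-Sf.apply(tr); grip[2]=.064-allz.min()
        p=grip+Sf.apply([off,0,0])-.155*rf.as_matrix()[:,2]
        e,q=best(p,rf); e1,q1=best(p,r)
        print("  b",b*bb,"roll %.0f pitch %.0f top %.3f hand yaw %.0f"%(roll,np.degrees(np.arcsin(g[0])),.064+np.ptp(allz),np.degrees(np.arctan2(h[1],h[0]))),"err %.1f"%e,q,"| pre err %.1f"%e1,q1)
E
python3 search2.py
```

```text
GRASP 0.0 20 1 err 0.0 [-1.56  0.45  2.36  1.48  1.23  1.93] wrist z 0.09301312221547862
  b -48 roll 45 pitch 6 top 0.148 hand yaw 14 err 24.7 [-0.24  0.02  2.57  2.82  0.68  0.91] | pre err 24.7 [-0.24  0.02  2.57  2.82  0.68  1.75]
  b 48 roll 45 pitch 6 top 0.148 hand yaw -16 err 98.2 [ 0.17 -0.42  2.57 -1.24  0.2   0.62] | pre err 0.0 [ 0.14 -0.01  2.57  3.39  0.65  1.43]
GRASP 0.0 20 -1 err 0.0 [-1.56  0.45  2.36  1.48  1.23 -1.21] wrist z 0.09301312221547864
  b -48 roll 45 pitch 6 top 0.148 hand yaw 14 err 24.7 [-0.24  0.02  2.57  2.82  0.68 -2.23] | pre err 24.7 [-0.24  0.02  2.57  2.82  0.68 -1.39]
  b 48 roll 45 pitch 6 top 0.148 hand yaw -16 err 0.0 [ 0.14 -0.01  2.57  3.39  0.65 -0.88] | pre err 0.0 [ 0.14 -0.01  2.57  3.39  0.65 -1.72]
GRASP 0.0 25 1 err 0.0 [-1.53  0.36  2.38  1.44  1.15  2.02] wrist z 0.10550583056980842
  b -50 roll 44 pitch 8 top 0.150 hand yaw 18 err 17.3 [-0.27 -0.12  2.57  2.63  0.47  1.05] | pre err 17.3 [-0.27 -0.12  2.57  2.63  0.47  1.92]
  b 50 roll 44 pitch 8 top 0.150 hand yaw -20 err 74.2 [ 0.18 -0.38  2.54 -1.24  0.2   0.66] | pre err 74
[... 7280 characters left out ...]
 wrist z 0.14960155108391485
  b -68 roll 44 pitch 18 top 0.161 hand yaw 43 err 3.7 [-0.24 -0.13  2.29  0.7   0.26  2.68] | pre err 0.0 [-0.23 -0.13  2.28  0.62  0.26 -2.32]
  b 68 roll 44 pitch 18 top 0.161 hand yaw -45 err 0.0 [ 0.14 -0.06  2.22 -0.51  0.23  0.22] | pre err 0.0 [ 0.14 -0.06  2.22 -0.51  0.23 -0.96]
GRASP 0.035 45 -1 err 0.0 [-1.24  0.12  2.33  1.2   0.79 -0.58] wrist z 0.14960155108391485
  b -68 roll 44 pitch 18 top 0.161 hand yaw 43 err 0.0 [-0.23 -0.13  2.28  0.62  0.26 -0.37] | pre err 0.0 [-0.23 -0.13  2.28  0.62  0.26  0.82]
  b 68 roll 44 pitch 18 top 0.161 hand yaw -45 err 8.3 [ 0.16 -0.05  2.22 -0.73  0.23 -2.68] | pre err 0.0 [ 0.14 -0.06  2.22 -0.51  0.23  2.18]
```

```bash
cat > sim1.py <<'E'
from plan import *
from data import D
np.set_printoptions(precision=3,suppress=True)
q=np.array(D[-1][0]); 
def shift_to(q,p,turn=0): 
    p0,r0=fk(q); return r0.inv().apply(np.array(p)-p0)
for w in(.3,.6):
    qq=q.copy()
    for tgt in ([.3,-.7,.5],[.7,-.3,.5],[.78,.08,.5]):
        s=shift_to(qq,tgt); print("shift",s); qq=run(qq,[(s,0)]*20,w)
    print(w,qq,fk(qq)[0],fk(qq)[1].as_matrix()[:,2],fk(qq)[1].as_matrix()[:,1])
    for dirn in ([.6,0,0],[.6,0,.3],[.6,0,-.2]):
        q2=qq.copy();out=[]
        s=fk(q2)[1].inv().apply(dirn)
        for n in range(4):
            q2=run(q2,[(s,0)]*5,w); u=fk(q2)[1].as_matrix()[:,2]; out.append((np.degrees(np.arcsin(-u[2])).round(),np.degrees(np.arctan2(u[1],u[0])).round()))
        print(dirn,out,q2,fk(q2)[0])
E
python3 sim1.py
```

```text
shift [ 0.005 -0.386  0.095]
shift [-0.339 -0.448  0.068]
shift [-0.363 -0.137 -0.007]
0.3 [-0.027  0.469  1.051  0.053  1.361  2.68 ] [0.779 0.066 0.499] [ 0.259  0.044 -0.965] [-0.875 -0.411 -0.254]
[0.6, 0, 0] [(np.float64(72.0), np.float64(9.0)), (np.float64(67.0), np.float64(8.0)), (np.float64(63.0), np.float64(7.0)), (np.float64(59.0), np.float64(6.0))] [-0.049  1.209  0.09   0.083  1.311  2.654] [1.011 0.043 0.415]
[0.6, 0, 0.3] [(np.float64(71.0), np.float64(9.0)), (np.float64(67.0), np.float64(8.0)), (np.float64(63.0), np.float64(7.0)), (np.float64(59.0), np.float64(6.0))] [-0.056  0.948  0.09   0.087  1.561  2.666] [0.919 0.041 0.648]
[0.6, 0, -0.2] [(np.float64(73.0), np.float64(10.0)), (np.float64(70.0), np.float64(8.0)), (np.float64(66.0), np.float64(7.0)), (np.float64(62.0), np.float64(7.0))] [-0.044  1.4    0.09   0.081  1.169  2.645] [1.033 0.046 0.231]
shift [ 0.005 -0.386  0.095]
shift [-0.339 -0.448  0.068]
shift [-0.363 -0.137 -0.007]
0.6 [-0.225  0.379  1.175  0.024  1.336  2.68 ] [ 0.74  -0.085  0.495] [ 0.248 -0.033 -0.968] [-0.943 -0.236 -0.234]
[0.6, 0, 0] [(np.float64(75.0), np.float64(-7.0)), (np.float64(74.0), np.float64(-7.0)), (np.float64(73.0), np.float64(-6.0)), (np.float64(72.0), np.float64(-6.0))] [-0.17   1.248  0.09   0.021  1.495  2.68 ] [ 0.984 -0.086  0.365]
[0.6, 0, 0.3] [(np.float64(75.0), np.float64(-8.0)), (np.float64(74.0), np.float64(-8.0)), (np.float64(73.0), np.float64(-8.0)), (np.float64(72.0), np.float64(-8.0))] [-0.18   0.99   0.09   0.015  1.746  2.68 ] [ 0.901 -0.082  0.597]
[0.6, 0, -0.2] [(np.float64(75.0), np.float64(-6.0)), (np.float64(75.0), np.float64(-6.0)), (np.float64(74.0), np.float64(-5.0)), (np.float64(73.0), np.float64(-4.0))] [-0.17   1.425  0.09   0.029  1.323  2.68 ] [ 1.004 -0.088  0.196]
```

```bash
cat > sim2.py <<'E'
from sim1 import shift_to
from plan import *
al=np.deg2rad(27);G=np.array([.378,-.3155,.04]);off=.035
r=toolR(-.02,al,-1);p=G+[off,0,0]-.155*r.as_matrix()[:,2]
e,q=best(p,r);print("grasp",e,q,p)
def go(q,pts,w=.4):
    for t in pts:
        s=shift_to(q,t); 
        for n in range(6):
            q=run(q,[(s*(n+1)/6,0)]*1,w) if 0 else q
        N=int(np.ceil(np.linalg.norm(s)/.03)); p0,r0=fk(q)
        for n in range(N):
            q=ik(q,p0+(np.array(t)-p0)*(n+1)/N,r0,w)
        print(t,"err",np.linalg.norm(fk(q)[0]-t).round(4),(fk(q)[1]*r0.inv()).magnitude().round(3),q)
    return q
print("back");go(q,[p+[0,0,.1],p+[0,0,.2],[.4,-.4,.45],[.7,-.3,.45],[.85,.08,.45]])
print("back2");go(q,[p+[-.05,0,.04],p+[0,0,.2],[.6,-.5,.45],[.85,.08,.45]])
print("fwd")
rel=R.from_rotvec(r.as_matrix()[:,2]*np.deg2rad(50));Sf=rel*R.from_euler('z',-.02)
C=Sf.apply(corn-tr); low=C[np.argsort(C[:,2])[:2]].mean(0)
allz=np.r_[Sf.apply(corn),Sf.apply(foot),Sf.apply(brk)][:,2]
grip=np.r_[np.array([.659,.056])-low[:2]*.6,0]-Sf.apply(tr);grip[2]=.064-allz.min()
pp=grip+Sf.apply([off,0,0])-.155*r.as_matrix()[:,2];print("pourTCP",pp,"grip",grip,Sf.as_matrix())
go(q,[p+[0,0,.12],[pp[0]-.1,-.2,.22],[pp[0]-.1,pp[1],pp[2]],pp])
go(q,[p+[0,0,.12],[.35,-.2,.25],[.33,.0,.25],[pp[0]-.08,pp[1],pp[2]+.05],pp])
E
sed -i '/^for w in/,$d' sim1.py; python3 sim2.py
```

```text
grasp 5.08264542965026e-08 [-1.403  0.338  2.353  1.516  1.069 -1.061] [ 0.275 -0.313  0.11 ]
backTraceback (most recent call last):
  File "sim2.py", line 16, in <module>
    print("back");go(q,[p+[0,0,.1],p+[0,0,.2],[.4,-.4,.45],[.7,-.3,.45],[.85,.08,.45]])
                  ~~^^^^^^^^^^^^^^^^^^^^^^^^^^^^^^^^^^^^^^^^^^^^^^^^^^^^^^^^^^^^^^^^^^^
  File "sim2.py", line 14, in go
    print(t,"err",np.linalg.norm(fk(q)[0]-t).round(4),(fk(q)[1]*r0.inv()).magnitude().round(3),q)
                                                      ^^^^^^^^^^^^^^^^^^^^^^^^^^^^^^^^^^^^^
AttributeError: 'float' object has no attribute 'round'
```

```bash
sed -i 's/(fk(q)\[1\]\*r0.inv()).magnitude().round(3)/round(float((fk(q)[1]*r0.inv()).magnitude()),3)/' sim2.py; python3 sim2.py
```

```text
grasp 5.08264542965026e-08 [-1.403  0.338  2.353  1.516  1.069 -1.061] [ 0.275 -0.313  0.11 ]
back
[ 0.275 -0.313  0.21 ] err 0.0 0.0 [-1.403 -0.009  2.409  1.364  1.107 -0.735]
[ 0.275 -0.313  0.31 ] err 0.0 0.0 [-1.403 -0.293  2.393  1.233  1.189 -0.418]
[0.4, -0.4, 0.45] err 0.0 0.0 [-1.163 -0.115  1.956  1.175  1.073 -0.064]
[0.7, -0.3, 0.45] err 0.0 0.0 [-0.615  0.267  1.551  1.092  0.597  0.263]
[0.85, 0.08, 0.45] err 0.0 0.0 [ 0.006  0.455  1.311 -0.084  0.277  1.664]
back2
[ 0.225 -0.313  0.15 ] err 0.0 0.0 [-1.559  0.166  2.423  1.335  1.158 -0.96 ]
[ 0.275 -0.313  0.31 ] err 0.0 0.0 [-1.403 -0.293  2.393  1.233  1.189 -0.418]
[0.6, -0.5, 0.45] err 0.0 0.0 [-0.944  0.369  1.424  1.143  0.897  0.09 ]
[0.85, 0.08, 0.45] err 0.0 0.0 [ 0.006  0.455  1.311 -0.084  0.277  1.664]
fwd
pourTCP [0.438 0.109 0.2  ] grip [0.544 0.119 0.135] [[ 0.919  0.361 -0.158]
 [-0.366  0.636 -0.68 ]
 [-0.144  0.683  0.716]]
[ 0.275 -0.313  0.23 ] err 0.0 0.0 [-1.403 -0.073  2.411  1.334  1.121 -0.668]
[np.float64(0.33849176747800214), -0.2, 0.22] err 0.0 0.0 [-1.076 -0.218  2.561  1.547  0.888 -0.638]
[np.float64(0.33849176747800214), np.float64(0.10931832545873664), np.float64(0.20031812367558605)] err 0.044 0.026 [ 0.238 -0.134  2.57   3.765  0.441 -2.024]
[0.438 0.109 0.2  ] err 0.0 0.0 [ 0.123 -0.027  2.452  3.54   0.395 -1.875]
[ 0.275 -0.313  0.23 ] err 0.0 0.0 [-1.403 -0.073  2.411  1.334  1.121 -0.668]
[0.35, -0.2, 0.25] err 0.0 0.0 [-1.039 -0.3    2.541  1.484  0.865 -0.502]
[0.33, 0.0, 0.25] err 0.0833 0.048 [-0.274 -0.4    2.57   1.864  0.227 -0.428]
[np.float64(0.3584917674780021), np.float64(0.10931832545873664), np.float64(0.25031812367558604)] err 0.0258 0.018 [ 0.188 -0.384  2.57   4.365  0.207 -2.68 ]
[0.438 0.109 0.2  ] err 0.0 0.0 [ 0.117 -0.043  2.446  3.575  0.323 -1.914]
```

```bash
cat > sim3.py <<'E'
from plan import *
np.set_printoptions(precision=2,suppress=True)
for a in (25,30,35,40,50):
  r=toolR(-.02,np.deg2rad(a),-1);u=r.as_matrix()[:,2]
  for y in (-.05,.03,.09,.13):
    o=[]
    for gz in (.11,.14):
      q=None
      for gx in np.arange(.62,.35,-.01):   # grasp-point x
        p=np.array([gx,y,gz])-.155*u
        if q is None: e,q=best(p,r)
        q=ik(q,p,r,.4); pp,rr=fk(q)
        if np.linalg.norm(pp-p)>.002 or (rr*r.inv()).magnitude()>.02: break
      o.append((gz,round(gx+.01,3),q.round(2)))
    print(a,y,[(z,x) for z,x,_ in o],o[0][2])
E
python3 sim3.py; grep -n "" /dev/null
```

```text
25 -0.05 [(0.11, np.float64(0.55)), (0.14, np.float64(0.56))] [-0.47 -0.03  2.57  2.39  0.63 -1.13]
25 0.03 [(0.11, np.float64(0.55)), (0.14, np.float64(0.56))] [-0.16 -0.03  2.57  2.9   0.54 -1.42]
25 0.09 [(0.11, np.float64(0.54)), (0.14, np.float64(0.54))] [ 0.07 -0.04  2.57  3.31  0.53 -1.68]
25 0.13 [(0.11, np.float64(0.52)), (0.14, np.float64(0.52))] [ 0.24 -0.04  2.57  3.61  0.56 -1.86]
30 -0.05 [(0.11, np.float64(0.54)), (0.14, np.float64(0.55))] [-0.47 -0.13  2.57  2.2   0.48 -0.92]
30 0.03 [(0.11, np.float64(0.55)), (0.14, np.float64(0.55))] [-0.16 -0.13  2.57  2.79  0.36 -1.31]
30 0.09 [(0.11, np.float64(0.53)), (0.14, np.float64(0.53))] [ 0.08 -0.13  2.57  3.39  0.35 -1.76]
30 0.13 [(0.11, np.float64(0.51)), (0.14, np.float64(0.51))] [ 0.25 -0.13  2.57  3.78  0.4  -2.03]
35 -0.05 [(0.11, np.float64(0.53)), (0.14, np.float64(0.53))] [-0.46 -0.22  2.57  1.87  0.37 -0.58]
35 0.03 [(0.11, np.float64(0.53)), (0.14, np.float64(0.63))] [-0.16 -0.22  2.57  2.53  0.2  -1.05]
35 0.09 [(0.11, np.float64(0.53)), (0.14, np.float64(0.63))] [ 0.07 -0.19  2.56  3.52  0.2  -1.89]
35 0.13 
[... 183 characters left out ...]
-0.12]
40 0.03 [(0.11, np.float64(0.63)), (0.14, np.float64(0.63))] [-0.17  0.04  2.32  2.24  0.2  -0.77]
40 0.09 [(0.11, np.float64(0.63)), (0.14, np.float64(0.63))] [ 0.08  0.09  2.29  3.74  0.2  -2.1 ]
40 0.13 [(0.11, np.float64(0.63)), (0.14, np.float64(0.63))] [ 0.17  0.02  2.22 -0.99  0.2   2.68]
50 -0.05 [(0.11, np.float64(0.47)), (0.14, np.float64(0.47))] [-0.47 -0.46  2.57  0.65  0.48  0.62]
50 0.03 [(0.11, np.float64(0.48)), (0.14, np.float64(0.47))] [-0.17 -0.45  2.57  0.28  0.35  1.2 ]
50 0.09 [(0.11, np.float64(0.46)), (0.14, np.float64(0.45))] [ 0.07 -0.46  2.57 -0.18  0.34  1.81]
50 0.13 [(0.11, np.float64(0.44)), (0.14, np.float64(0.43))] [ 0.24 -0.46  2.57 -0.45  0.39  2.2 ]
```

```bash
cat > sim4.py <<'E'
from plan import *
np.set_printoptions(precision=2,suppress=True)
bowl=np.array([.659,.056]);off=.06
F0=np.array([.583,.037]);ex=np.array([.9933,-.1155]);ey=np.array([.1155,.9933])
for a in (25,30,35,40,45):
 for az in (-55,-45,-35,-25,-15,15,25,35,45,55):
  A=np.deg2rad(az)
  r=toolR(A,np.deg2rad(a),-1);u=r.as_matrix()[:,2]; sg=1 if az>0 else -1
  for bb in np.arange(40,80,2):
    rel=R.from_rotvec(u*np.deg2rad(sg*bb)); Sf=rel*R.from_euler('z',A); g=Sf.inv().apply([0,0,-1])
    if np.degrees(np.arctan2(abs(g[1]),-g[2]))>43: break
  h=Sf.apply([1,0,0]);C=Sf.apply(corn-tr); low=C[np.argsort(C[:,2])[:2]].mean(0)
  allz=np.r_[Sf.apply(corn),Sf.apply(foot),Sf.apply(brk)][:,2]
  grip=np.r_[bowl-low[:2]*.6,0]-Sf.apply(tr); grip[2]=.062-allz.min()
  gp=grip+Sf.apply([off,0,0]); pour_err,qp=best(gp-.155*u,r,20)
  # level-scoop entry: retreat along -ex from gp at entry height until trough fully in front of rack edge
  S=R.from_euler('z',A); c=S.apply(np.r_[corn]-[off,0,0])[:,:2]
  need=(c@ex).max()   # ahead of grasp along ex
  best_d=None;q=qp
  for d in np.arange(0,.4,.01):
    p=np.r_[gp[:2]-ex*d,min(gp[2],.125)]; p3=p-.155*u
    q=ik(q,p3,r,.4);pp,rr=fk(q)
    if np.linalg.norm(pp-p3)>.002 or (rr*r.inv()).magnitude()>.02: break
    ahead=(p[:2]-F0)@ex+need
    if ahead<-.005: best_d=d;break
  print(a,az,"pour_err %.1f"%pour_err,"handle rel rack %.0f"%(np.degrees(np.arctan2(h[1],h[0]))+6.6),"top %.3f"%(.062+np.ptp(allz)),"ENTRY" if best_d else "short %.3f"%ahead, qp if best_d else "")
E
python3 sim4.py
```

```text
Traceback (most recent call last):
  File "sim4.py", line 26, in <module>
    print(a,az,"pour_err %.1f"%pour_err,"handle rel rack %.0f"%(np.degrees(np.arctan2(h[1],h[0]))+6.6),"top %.3f"%(.062+np.ptp(allz)),"ENTRY" if best_d else "short %.3f"%ahead, qp if best_d else "")
                                                                                                                                                                          ^^^^^
NameError: name 'ahead' is not defined
```

```bash
sed -i 's/best_d=None;q=qp/best_d=None;q=qp;ahead=9/' sim4.py; python3 sim4.py
```

```text
25 -55 pour_err 14.5 handle rel rack -29 top 0.148 short 9.000 
25 -45 pour_err 37.4 handle rel rack -19 top 0.148 short 9.000 
25 -35 pour_err 21.7 handle rel rack -9 top 0.148 short 9.000 
25 -25 pour_err 0.0 handle rel rack 1 top 0.148 short 0.019 
25 -15 pour_err 0.0 handle rel rack 11 top 0.148 short 0.060 
25 15 pour_err 0.0 handle rel rack 3 top 0.148 short 0.089 
25 25 pour_err 0.0 handle rel rack 13 top 0.148 short 0.066 
25 35 pour_err 0.0 handle rel rack 23 top 0.148 short 0.022 
25 45 pour_err 0.0 handle rel rack 33 top 0.148 ENTRY [-0.59  0.25  2.2   1.42  1.12 -0.79]
25 55 pour_err 0.0 handle rel rack 43 top 0.148 ENTRY [-0.62  0.35  2.06  1.26  1.25 -0.79]
30 -55 pour_err 2.3 handle rel rack -25 top 0.150 short 9.000 
30 -45 pour_err 22.7 handle rel rack -15 top 0.150 short 9.000 
30 -35 pour_err 33.3 handle rel rack -5 top 0.150 short 9.000 
30 -25 pour_err 2.1 handle rel rack 5 top 0.150 short 0.132 
30 -15 pour_err 0.0 handle rel rack 15 top 0.150 short 0.053 
30 15 pour_err 0.0 handle rel rack -2 top 0.150 short 0.081 
30 25 pour_err 0.0 handle rel rack 8 top 0.150
[... 1660 characters left out ...]
_err 26.3 handle rel rack -5 top 0.159 short 9.000 
45 -45 pour_err 36.4 handle rel rack 5 top 0.159 short 9.000 
45 -35 pour_err 41.3 handle rel rack 15 top 0.159 short 9.000 
45 -25 pour_err 15.0 handle rel rack 25 top 0.159 short 9.000 
45 -15 pour_err 0.0 handle rel rack 35 top 0.159 short 0.014 
45 15 pour_err 0.0 handle rel rack -22 top 0.159 short 0.018 
45 25 pour_err 0.0 handle rel rack -12 top 0.159 short 0.010 
45 35 pour_err 0.0 handle rel rack -2 top 0.159 ENTRY [-0.3  -0.02  2.2   1.04  0.71 -0.08]
45 45 pour_err 0.0 handle rel rack 8 top 0.159 ENTRY [-0.37  0.05  2.13  1.    0.88 -0.23]
45 55 pour_err 0.0 handle rel rack 18 top 0.159 ENTRY [-0.42  0.13  2.04  0.94  1.03 -0.35]
```

```bash
cat > sim5.py <<'E'
from sim1 import *
def lean(q): u=fk(q)[1].as_matrix()[:,2]; return np.degrees([np.arcsin(-u[2]),np.arctan2(u[1],u[0])]).round(1)
def nrows(q,p,t,n,w=.4):
    s=shift_to(q,p); return run(q,[(s,t)]*n,w)
if __name__=="__main__":
    print("shift to (.25,-.55,.5)",shift_to(q,[.25,-.55,.5]))
    q=nrows(q,[.25,-.55,.5],-50,12); print(q,fk(q)[0],lean(q))
    print(shift_to(q,[.36,-.02,.45]))
    q=nrows(q,[.36,-.02,.45],-32,16); print(q,fk(q)[0],lean(q))
    for w in (.3,.6):
      for d in ([-.6,.17,0],[-.6,.17,-.2],[-.6,.17,.2],[-.6,-.1,0]):
        q2=q.copy();o=[];s=fk(q2)[1].inv().apply(d)
        for n in range(5): q2=run(q2,[(s,0)]*4,w);o.append(tuple(lean(q2)))
        print(w,d,s,o,q2,fk(q2)[0])
E
python3 sim5.py
```

```text
shift to (.25,-.55,.5) [-0.15  -0.362  0.073]
[-1.333  0.067  1.529  0.219  1.423  0.767] [ 0.25 -0.55  0.5 ] [ 75.7 -16.1]
[-0.193 -0.507  0.038]
[-0.275 -0.612  2.165 -0.002  1.339  1.285] [ 0.36 -0.02  0.45] [ 75.7 -16.1]
0.3 [-0.6, 0.17, 0] [-0.58  -0.171 -0.154] [(np.float64(78.7), np.float64(-24.8)), (np.float64(79.7), np.float64(-39.9)), (np.float64(79.6), np.float64(-41.4)), (np.float64(81.6), np.float64(-45.4)), (np.float64(83.2), np.float64(-52.5))] [ 1.331 -0.904  2.14  -0.101  1.978  2.68 ] [-0.015  0.209  0.537]
0.3 [-0.6, 0.17, -0.2] [-0.627 -0.185  0.039] [(np.float64(78.6), np.float64(-24.1)), (np.float64(79.7), np.float64(-38.8)), (np.float64(79.3), np.float64(-42.3)), (np.float64(83.0), np.float64(-56.4)), (np.float64(85.1), np.float64(-97.0))] [ 1.303 -0.804  2.57  -0.012  1.459  2.68 ] [-0.016  0.23   0.279]
0.3 [-0.6, 0.17, 0.2] [-0.532 -0.157 -0.348] [(np.float64(78.4), np.float64(-23.1)), (np.float64(79.4), np.float64(-34.0)), (np.float64(79.4), np.float64(-34.0)), (np.float64(79.7), np.float64(-35.7)), (np.float64(79.0), np.float64(-36.5))] [ 1.428 -0.651  1.5
[... 869 characters left out ...]
), np.float64(-22.6))] [ 1.144 -0.863  2.57  -0.186  1.431  2.68 ] [0.048 0.224 0.295]
0.6 [-0.6, 0.17, 0.2] [-0.532 -0.157 -0.348] [(np.float64(76.4), np.float64(-17.7)), (np.float64(76.8), np.float64(-19.9)), (np.float64(76.8), np.float64(-19.9)), (np.float64(77.0), np.float64(-20.1)), (np.float64(77.1), np.float64(-20.6))] [ 1.347 -0.731  1.611 -0.295  2.271  2.68 ] [-0.003  0.181  0.77 ]
0.6 [-0.6, -0.1, 0] [-0.585  0.098 -0.136] [(np.float64(76.7), np.float64(-16.4)), (np.float64(77.5), np.float64(-15.2)), (np.float64(77.7), np.float64(-13.7)), (np.float64(77.7), np.float64(-13.7)), (np.float64(77.7), np.float64(-13.7))] [-2.509 -0.477  1.998  0.166  1.757 -0.931] [-0.212 -0.285  0.495]
```

>>> {"method": "apply_moves", "body": {
  "moves": [
    [[0,0,0],-140],
    [[0,0,0],-140],
    [[0,0,0],-140],
    [[0,0,0],-140],
    [[0,0,0],-140],
    [[0,0,0],-140],
    [[0,0,0],-140],
    [[0,0,0],-140],
    [[0,0,0],-140],
    [[0,0,0],-140],
    [[0,0,0],-140],
    [[0,0,0],-140],
    [[0,0,0],-140],
    [[0,0,0],-140],
    [[0,0,0],-140],
    [[0,0,0],-140],
    [[0,0,0],-140],
    [[0,0,0],-140],
    [[0,0,0],-140],
    [[0,0,0],-140]
  ]
}}

```text
time: 5.43
eef_pos: [-0.0931, -0.7477, 0.505]
tcp_rot: [0.089, 0.865, 0.486, 0.088]
force: [-0.3, -0.0, 0.3]
finger_gap: 0.0853
grasp_force: 0.0
```

>>> {"method": "apply_moves", "body": {
  "moves": [
    [[0,0,0],-130],
    [[0,0,0],-130],
    [[0,0,0],-130],
    [[0,0,0],-130],
    [[0,0,0],-130],
    [[0,0,0],-130],
    [[0,0,0],-130],
    [[0,0,0],-130],
    [[0,0,0],-130],
    [[0,0,0],-130],
    [[0,0,0],-130],
    [[0,0,0],-130],
    [[0,0,0],-130],
    [[0,0,0],-130],
    [[0,0,0],-130],
    [[0,0,0],-130],
    [[0,0,0],-130]
  ]
}}

```text
time: 6.85
eef_pos: [0.0092, -0.7726, 0.5239]
tcp_rot: [0.06, 0.277, 0.959, -0.008]
force: [0.0, 0.4, 0.9]
finger_gap: 0.0855
grasp_force: 0.0
```

```bash
python3 obs.py
```

```text
6.85 [-1.685  0.538  0.903  0.117  1.664 -2.68 ] [ 0.0092 -0.7726  0.5239] tool axes
 [[-0.839  0.533  0.111]
 [ 0.531  0.846 -0.048]
 [-0.119  0.019 -0.993]] [0.00475042 0.42099904 0.86558516] 0.08548739152277861 0.0
```

>>> {"method": "apply_moves", "body": {
  "moves": [
    [[0,0,0],-60],
    [[0,0,0],-60],
    [[0,0,0],-60],
    [[0,0,0],-60],
    [[0,0,0],-60]
  ]
}}

```text
time: 7.27
eef_pos: [0.1005, -0.7702, 0.5243]
tcp_rot: [0.0, 0.214, 0.976, -0.032]
force: [0.3, -0.1, 0.6]
finger_gap: 0.0854
grasp_force: 0.0
```

```bash
python3 obs.py; cat > sim6.py <<'E'
from sim1 import *
from sim5 import lean
# fit w on the last ratchet
qa=np.array(D[-2][0]);
for w in (.2,.3,.4,.5):
    x=run(qa,[([0,0,0],-60)]*5,w); print(w,x,lean(x))
print("act",np.array(D[-1][0]),lean(np.array(D[-1][0])))
E
python3 sim6.py
```

```text
7.2667 [-1.539  0.545  0.892 -0.015  1.643 -2.68 ] [ 0.1005 -0.7702  0.5243] tool axes
 [[-0.908  0.418 -0.013]
 [ 0.418  0.906 -0.062]
 [-0.015 -0.062 -0.998]] [ 0.34329926 -0.11359727  0.57078742] 0.08538287045878058 0.0
0.2 [-1.665  0.543  0.894  0.06   1.665 -2.68 ] [ 85.9 -38.8]
0.3 [-1.655  0.546  0.888  0.061  1.667 -2.68 ] [ 85.8 -37.9]
0.4 [-1.64   0.551  0.88   0.063  1.67  -2.68 ] [ 85.7 -36.7]
0.5 [-1.622  0.556  0.87   0.066  1.673 -2.68 ] [ 85.5 -35.4]
act [-1.539  0.545  0.892 -0.015  1.643 -2.68 ] [  86.3 -101.5]
```

```bash
cat >> k.py <<'E'
def run2(q,rows,w=.4,ang=.125,lin=.0417,full=True):
    """each row: pose step clipped, LSQ to it; unreached remainder kept as commanded pose"""
    p0,r0=fk(q);pc,rc=p0,r0
    for sh,t in rows:
        pt=p0+r0.apply(sh); rt=r0*R.from_euler('z',t,degrees=True)
        d=pt-pc; n=np.linalg.norm(d); v=(rt*rc.inv()).as_rotvec(); m=np.linalg.norm(v)
        pc=pc+d*min(1,lin/max(n,1e-9)); rc=R.from_rotvec(v*min(1,ang/max(m,1e-9)))*rc
        q=ik(q,pc,rc,w)
    return q
E
cat > sim7.py <<'E'
from sim1 import *
from sim5 import lean
tests=[(np.array([-1.42,.22,1.526,0,1.395,2.143]),80,12,np.array(D[1][0])),
 (np.array(D[-2][0]),-60,5,np.array(D[-1][0])),
 (np.array(D[-3][0])-[0,0,0,0,0,np.deg2rad(140)],-130,17,np.array(D[-2][0]))]
for q0,t,n,act in tests:
    print("act",act,lean(act))
    for w in (.1,.2,.3,.4,.6):
        x=run2(q0,[([0,0,0],t)]*n,w);print(w,x,lean(x))
E
python3 sim7.py
```

```text
act [-1.72   0.119  1.719  0.26   1.279  2.677] [ 75.6 -16.2]
0.1 [-1.533  0.139  1.653  0.407  1.198  2.68 ] [ 66.1 -22.2]
0.2 [-1.576  0.134  1.679  0.388  1.195  2.68 ] [ 67.5 -23.2]
0.3 [-1.639  0.123  1.718  0.36   1.193  2.68 ] [ 69.5 -24.6]
0.4 [-1.714  0.102  1.764  0.322  1.194  2.68 ] [ 72.  -26.2]
0.6 [-1.871  0.024  1.86   0.234  1.218  2.68 ] [ 77.1 -29.5]
act [-1.539  0.545  0.892 -0.015  1.643 -2.68 ] [  86.3 -101.5]
0.1 [-1.658  0.535  0.906  0.035  1.642 -2.68 ] [ 86.1 -64.3]
0.2 [-1.63   0.543  0.892  0.041  1.648 -2.68 ] [ 85.9 -58.3]
0.3 [-1.59   0.553  0.873  0.049  1.657 -2.68 ] [ 85.7 -51. ]
0.4 [-1.542  0.562  0.854  0.057  1.667 -2.68 ] [ 85.3 -44.4]
0.6 [-1.442  0.563  0.835  0.066  1.679 -2.68 ] [ 84.8 -36.6]
act [-1.685  0.538  0.903  0.117  1.664 -2.68 ] [ 83.1 -23.3]
0.1 [-1.816  0.493  0.998  0.132  1.613 -2.68 ] [ 82.2 -29.6]
0.2 [-1.785  0.509  0.967  0.147  1.629 -2.68 ] [ 81.4 -25.8]
0.3 [-1.74   0.534  0.915  0.169  1.658 -2.68 ] [ 80.2 -20.8]
0.4 [-1.691  0.579  0.823  0.203  1.71  -2.68 ] [ 78.4 -14.5]
0.6 [-1.673  0.963  0.09   0.423  2.106 -2.68 ] [69.   3.1]
```

```bash
cat > to.py <<'E'
import sys
from station import r
from k import *
s=r.observe();q=s["joint_positions"];p0=np.array(s["eef_pos"]);r0=rot(q)*TZ
# args: x y z of GRASP point
g=np.array([float(v) for v in sys.argv[1:4]]); 
u=r0.as_matrix()[:,2]; print("shift",np.round(r0.inv().apply(g-.155*u-p0),4),"tool x yaw",np.degrees(np.arctan2(*r0.as_matrix()[[1,0],0])).round(1),"q",np.round(q,2))
E
python3 to.py .408 -.316 .16
```

```text
shift [-0.0841  0.5628  0.1763] tool x yaw 155.3 q [-1.54  0.54  0.89 -0.01  1.64 -2.68]
```

>>> {"method": "apply_moves", "body": {
  "moves": [
    [[-0.08,0.56,0.15],143],
    [[-0.08,0.56,0.15],143],
    [[-0.08,0.56,0.15],143],
    [[-0.08,0.56,0.15],143],
    [[-0.08,0.56,0.15],143],
    [[-0.08,0.56,0.15],143],
    [[-0.08,0.56,0.15],143],
    [[-0.08,0.56,0.15],143],
    [[-0.08,0.56,0.15],143],
    [[-0.08,0.56,0.15],143],
    [[-0.08,0.56,0.15],143],
    [[-0.08,0.56,0.15],143],
    [[-0.08,0.56,0.15],143],
    [[-0.08,0.56,0.15],143],
    [[-0.08,0.56,0.15],143],
    [[-0.08,0.56,0.15],143],
    [[-0.08,0.56,0.15],143],
    [[-0.08,0.56,0.15],143],
    [[-0.08,0.56,0.15],143],
    [[-0.08,0.56,0.15],143]
  ]
}}

```text
time: 8.93
eef_pos: [0.4051, -0.3056, 0.342]
tcp_rot: [0.03, 0.992, 0.124, -0.009]
force: [0.4, -0.5, 0.1]
finger_gap: 0.0855
grasp_force: 0.0
```

```bash
python3 obs.py; python3 to.py .408 -.316 .11; python3 - <<'E'
from station import r
import cv2,pickle
c=r.read_camera("wrist"); cv2.imwrite("pics/w1.png",c["pixels"][:,:,::-1]); pickle.dump(c,open("w1.pkl","wb"))
E
```

```text
8.9333 [-0.785 -0.018  1.906 -0.056  1.218  0.555] [ 0.4051 -0.3056  0.342 ] tool axes
 [[ 0.969  0.247 -0.011]
 [ 0.246 -0.967 -0.063]
 [-0.026  0.058 -0.998]] [ 0.42015121 -0.50621292  0.05439458] 0.08548917617944227 0.0
shift [ 0.0063 -0.0027  0.0771] tool x yaw 14.2 q [-0.79 -0.02  1.91 -0.06  1.22  0.55]
```

View pics/w1.png

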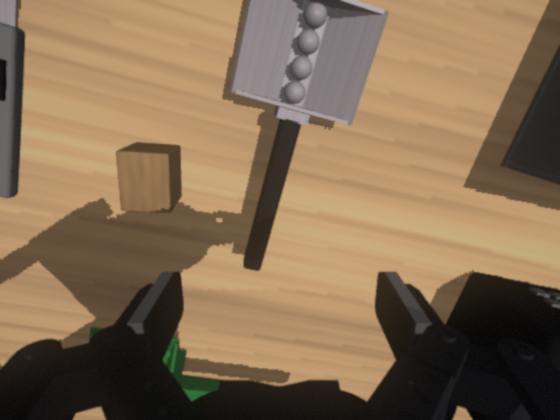

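The wrist view shows the handle's rear end near (252,268), its front near (290,122), and the carton at (150,178). I'll measure the handle from these.

```bash
python3 - <<'E'
from h import *
c=pickle.load(open("w1.pkl","rb"))
H=cast(c,[(252,268),(289,122)],.05)[:,:2];print(H,np.degrees(np.arctan2(*(H[1]-H[0])[::-1])),np.linalg.norm(H[1]-H[0]))
L=cast(c,[(234,94),(354,124),(386,12)],.033)[:,:2];print(L,L[[0,1]].mean(0))
print(cast(c,[(148,150)],.045))
E
python3 to.py .408 -.316 .042
```

```text
[[ 0.33530837 -0.31609415]
 [ 0.46324949 -0.31574139]] 0.15797621080563312 0.1279416053186569
[[ 0.47199847 -0.27078698]
 [ 0.47318456 -0.36945865]
 [ 0.55401479 -0.36654533]] [ 0.47259152 -0.32012281]
[[ 0.41622072 -0.21610595  0.045     ]]
shift [ 0.0081 -0.0067  0.145 ] tool x yaw 13.8 q [-0.79 -0.02  1.91 -0.06  1.22  0.56]
```

>>> {"method": "apply_moves", "body": {
  "moves": [
    [[0.01,-0.006,0.03],14.5],
    [[0.01,-0.006,0.07],14.5],
    [[0.01,-0.006,0.11],14.5],
    [[0.01,-0.006,0.135],14.5],
    [[0.01,-0.006,0.145],14.5],
    [[0.01,-0.006,0.145],14.5]
  ],
  "fingers": 0.06
}}

```text
time: 9.48
eef_pos: [0.4105, -0.3057, 0.1941]
tcp_rot: [0.029, 1.0, 0.002, -0.008]
force: [-0.3, 0.9, -0.5]
finger_gap: 0.0604
grasp_force: 0.0
```

>>> {"method": "apply_moves", "body": {
  "moves": [
    [[0,0,0],0],
    [[0,0,0],0],
    [[0,0,0],0],
    [[0,0,0],0],
    [[0,0,0],0]
  ],
  "fingers": 0.0,
  "force": 80
}}

```text
time: 9.9
eef_pos: [0.4125, -0.3074, 0.1989]
tcp_rot: [0.032, 0.999, 0.001, -0.004]
force: [-1.1, 2.1, 7.9]
finger_gap: 0.0148
grasp_force: 79.7
```

```bash
python3 obs.py; python3 to.py .46 -.29 .1
```

```text
9.9 [-0.777  0.203  1.974 -0.065  0.927  0.83 ] [ 0.4125 -0.3074  0.1989] tool axes
 [[ 1.     0.002 -0.008]
 [ 0.001 -0.998 -0.064]
 [-0.009  0.064 -0.998]] [-1.06875439  2.0811455   7.85234869] 0.014822976284928763 79.69334855675697
shift [ 0.0483 -0.0236 -0.0578] tool x yaw 0.1 q [-0.78  0.2   1.97 -0.06  0.93  0.83]
```

>>> {"method": "apply_moves", "body": {
  "moves": [
    [[0,0,-0.02],0],
    [[0,0,-0.04],0],
    [[0,0,-0.06],0],
    [[0.01,0,-0.065],-6],
    [[0.015,-0.005,-0.065],-12],
    [[0.02,-0.008,-0.065],-18],
    [[0.026,-0.009,-0.065],-24],
    [[0.026,-0.009,-0.065],-30],
    [[0.026,-0.009,-0.065],-36],
    [[0.026,-0.009,-0.065],-42],
    [[0.026,-0.009,-0.065],-46],
    [[0.026,-0.009,-0.065],-46]
  ]
}}

```text
time: 10.9
eef_pos: [0.4383, -0.2936, 0.261]
tcp_rot: [0.026, 0.919, 0.392, -0.017]
force: [0.3, -0.1, -3.5]
finger_gap: 0.0145
grasp_force: 78.5
```

```bash
python3 obs.py;  python3 - <<'E'
from station import r
import cv2,pickle
for n in ("scene",):
    c=r.read_camera(n); cv2.imwrite(f"pics/{n}1.png",cv2.resize(c["pixels"][150:360,60:340,::-1],(800,600),interpolation=cv2.INTER_CUBIC)); pickle.dump(c,open(f"{n}1.pkl","wb"))
E
```

```text
10.9 [-0.723  0.134  1.913 -0.062  1.062  0.07 ] [ 0.4383 -0.2936  0.261 ] tool axes
 [[ 0.691  0.722 -0.011]
 [ 0.721 -0.691 -0.062]
 [-0.053  0.035 -0.998]] [ 0.28448926 -0.09493903 -3.50789814] 0.014497492252967939 78.50117683410645
```

View pics/scene1.png

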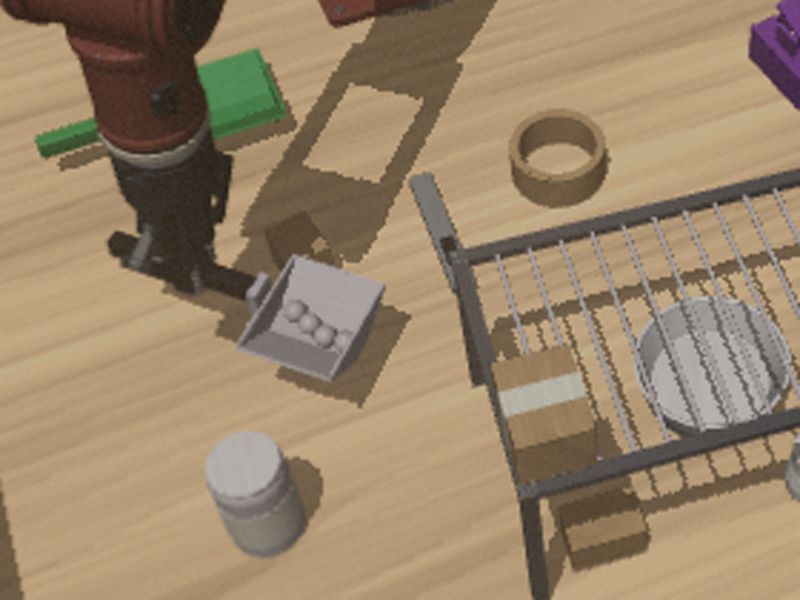

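The scoop is held level with four balls at about (320,325) in the crop. The carton at (300,240) is clear of it. I'll lower it here to regrasp.

>>> {"method": "apply_moves", "body": {
  "moves": [
    [[0,0,0.025],0],
    [[0,0,0.045],0],
    [[0,0,0.056],0],
    [[0,0,0.061],0],
    [[0,0,0.062],0],
    [[0,0,0.062],0]
  ]
}}

```text
time: 11.45
eef_pos: [0.4377, -0.2978, 0.2]
tcp_rot: [0.026, 0.92, 0.391, -0.018]
force: [-3.5, 1.7, 5.1]
finger_gap: 0.0145
grasp_force: 79.7
```

>>> {"method": "apply_moves", "body": {
  "moves": [
    [[0,0,0],0],
    [[0,0,0],0],
    [[0,0,0],0],
    [[0,0,-0.02],0],
    [[0,0,-0.06],0],
    [[0,0,-0.1],0]
  ],
  "fingers": 0.04
}}

```text
time: 11.95
eef_pos: [0.4382, -0.2908, 0.2984]
tcp_rot: [0.025, 0.92, 0.391, -0.018]
force: [1.4, 0.3, -0.4]
finger_gap: 0.0402
grasp_force: 0.0
```

```bash
python3 obs.py; cat > sim8.py <<'E'
from sim1 import *
from sim5 import lean
q=np.array(D[-1][0]);print(fk(q)[0],lean(q))
# + limit ratchet here at varied positions/heights
for tgt in ([.44,-.29,.32],[.44,-.29,.45],[.5,-.38,.35],[.6,-.45,.3],[.35,-.2,.5]):
    q1=ik(q,np.array(tgt),fk(q)[1],.4); q1=q1.copy(); q1[5]=2.5
    o=[]
    for n in range(6):
        q1=run2(q1,[([0,0,0],90)]*8,.3); o.append((tuple(lean(q1)),fk(q1)[0].round(2)))
        # recentre
        q1=ik(q1,np.array(tgt),fk(q1)[1],.4)
    print(tgt,q1);[print("   ",x) for x in o]
E
python3 sim8.py
```

```text
11.95 [-0.719  0.081  1.893 -0.059  1.14   0.072] [ 0.4382 -0.2908  0.2984] tool axes
 [[ 0.694  0.72  -0.014]
 [ 0.718 -0.693 -0.059]
 [-0.052  0.031 -0.998]] [ 1.38516252  0.30351241 -0.37151412] 0.04019319034596296 0.0
[ 0.438 -0.291  0.298] [  86.5 -103.2]
[0.44, -0.29, 0.32] [-0.669 -0.144  2.252  4.39   0.267  2.68 ]
    ((np.float64(70.8), np.float64(8.1)), array([ 0.38, -0.33,  0.29]))
    ((np.float64(43.9), np.float64(-2.6)), array([ 0.4 , -0.32,  0.23]))
    ((np.float64(25.6), np.float64(-20.8)), array([ 0.45, -0.28,  0.23]))
    ((np.float64(23.3), np.float64(-38.0)), array([ 0.47, -0.26,  0.3 ]))
    ((np.float64(25.2), np.float64(-47.2)), array([ 0.46, -0.27,  0.32]))
    ((np.float64(24.4), np.float64(-54.7)), array([ 0.41, -0.31,  0.34]))
[0.44, -0.29, 0.45] [-0.664 -0.345  2.208  4.385  0.2    2.68 ]
    ((np.float64(74.9), np.float64(7.6)), array([ 0.37, -0.34,  0.43]))
    ((np.float64(48.4), np.float64(5.8)), array([ 0.36, -0.35,  0.37]))
    ((np.float64(21.0), np.float64(-6.3)), array([ 0.42, -0.32,  0.32]))
    ((np.float64(7.1), np.float64(-28.0)), array([ 0.
[... 972 characters left out ...]
0), np.float64(-41.2)), array([ 0.62, -0.42,  0.29]))
    ((np.float64(23.9), np.float64(-50.3)), array([ 0.61, -0.44,  0.31]))
    ((np.float64(24.4), np.float64(-54.8)), array([ 0.59, -0.48,  0.32]))
[0.35, -0.2, 0.5] [-0.579 -0.788  2.473  3.613  0.2    2.68 ]
    ((np.float64(79.8), np.float64(2.0)), array([ 0.25, -0.26,  0.49]))
    ((np.float64(63.8), np.float64(8.1)), array([ 0.18, -0.28,  0.45]))
    ((np.float64(43.7), np.float64(10.0)), array([ 0.19, -0.3 ,  0.38]))
    ((np.float64(18.0), np.float64(5.7)), array([ 0.3 , -0.29,  0.3 ]))
    ((np.float64(-2.3), np.float64(-16.2)), array([ 0.44, -0.18,  0.35]))
    ((np.float64(-3.0), np.float64(-32.6)), array([ 0.41, -0.13,  0.49]))
```

```bash
python3 - <<'E'
from sim1 import *
q=np.array(D[-1][0]); print(shift_to(q,[.44,.10,.5]))
E
```

```text
[ 0.271 -0.263 -0.224]
```

>>> {"method": "apply_moves", "body": {
  "moves": [
    [[0,0,-0.04],0],
    [[0,0,-0.08],0],
    [[0.27,-0.26,-0.22],100],
    [[0.27,-0.26,-0.22],100],
    [[0.27,-0.26,-0.22],100],
    [[0.27,-0.26,-0.22],100],
    [[0.27,-0.26,-0.22],100],
    [[0.27,-0.26,-0.22],100],
    [[0.27,-0.26,-0.22],100],
    [[0.27,-0.26,-0.22],100],
    [[0.27,-0.26,-0.22],100],
    [[0.27,-0.26,-0.22],100],
    [[0.27,-0.26,-0.22],100],
    [[0.27,-0.26,-0.22],100],
    [[0.27,-0.26,-0.22],100],
    [[0.27,-0.26,-0.22],100]
  ]
}}

```text
time: 13.28
eef_pos: [0.441, 0.0972, 0.4956]
tcp_rot: [0.03, 0.915, -0.402, 0.008]
force: [-0.3, 0.2, -0.3]
finger_gap: 0.0401
grasp_force: 0.0
```

>>> {"method": "apply_moves", "body": {
  "moves": [
    [[0,0,0],110],
    [[0,0,0],110],
    [[0,0,0],110],
    [[0,0,0],110],
    [[0,0,0],110],
    [[0,0,0],110],
    [[0,0,0],110],
    [[0,0,0],110],
    [[0,0,0],110]
  ]
}}

```text
time: 14.03
eef_pos: [0.3953, -0.0549, 0.4764]
tcp_rot: [-0.095, 0.718, -0.689, -0.026]
force: [0.2, -0.7, 0.4]
finger_gap: 0.0399
grasp_force: 0.0
```

```bash
python3 obs.py; python3 - <<'E'
from sim5 import *
q=np.array(D[-1][0]);print(lean(q),shift_to(q,[.44,.10,.5]))
q=ik(q,np.array([.44,.1,.5]),fk(q)[1],.4)
for n in range(3):
    q=run2(q,[([0,0,0],90)]*8,.3); print(lean(q),fk(q)[0],q)
E
```

```text
14.0333 [-0.417 -0.416  1.989  0.197  1.553  2.681] [ 0.3953 -0.0549  0.4764] tool axes
 [[ 0.05  -0.994  0.093]
 [-0.984 -0.033  0.173]
 [-0.169 -0.1   -0.981]] [ 0.15298936 -0.66832394  0.40059009] 0.03988889634298419 0.0
[78.7 61.6] [-0.154 -0.052  0.008]
[59.1 57. ] [ 0.385 -0.078  0.43 ] [-0.622 -0.443  2.129  0.541  1.496  2.68 ]
[45.5 49.5] [ 0.325 -0.158  0.347] [-0.996 -0.396  2.302  0.738  1.526  2.68 ]
[31.8 39.9] [ 0.267 -0.193  0.231] [-1.291 -0.15   2.444  0.896  1.479  2.68 ]
```

>>> {"method": "apply_moves", "body": {
  "moves": [
    [[-0.15,-0.05,0],0],
    [[-0.15,-0.05,0],0],
    [[-0.15,-0.05,0],0],
    [[-0.15,-0.05,0],0],
    [[-0.15,-0.05,0],90],
    [[-0.15,-0.05,0],90],
    [[-0.15,-0.05,0],90],
    [[-0.15,-0.05,0],90],
    [[-0.15,-0.05,0],90],
    [[-0.15,-0.05,0],90],
    [[-0.15,-0.05,0],90],
    [[-0.15,-0.05,0],90],
    [[-0.15,-0.05,0],90],
    [[-0.15,-0.05,0],90],
    [[-0.15,-0.05,0],90],
    [[-0.15,-0.05,0],90]
  ]
}}

```text
time: 15.37
eef_pos: [0.195, -0.1614, 0.3975]
tcp_rot: [0.223, -0.372, 0.896, 0.09]
force: [-0.6, -0.5, 0.6]
finger_gap: 0.0396
grasp_force: 0.0
```

```bash
python3 obs.py; python3 - <<'E'
from sim5 import *
q=np.array(D[-1][0]);print(lean(q),shift_to(q,[.44,.10,.5]))
E
```

```text
15.3667 [-1.298 -0.83   2.396  0.434  1.804  2.68 ] [ 0.195  -0.1614  0.3975] tool axes
 [[-0.623 -0.707  0.333]
 [-0.627  0.707  0.328]
 [-0.467 -0.004 -0.884]] [-0.62846559 -0.46123182  0.63705045] 0.039576200300120726 0.0
[62.1 44.5] [-0.365  0.011  0.077]
```

```bash
python3 - <<'E'
from sim5 import *
q0=np.array(D[-1][0])
for t in ([.44,.10,.5],[.45,0,.48],[.42,-.15,.45],[.5,-.05,.4]):
    q=ik(q0,np.array(t),fk(q0)[1],.4);print(t,shift_to(q0,t),q)
    for n in range(4):
        q=run2(q,[([0,0,0],30)]*4,.5); print("  ",lean(q),fk(q)[0],q)
E
```

```text
[0.44, 0.1, 0.5] [-0.365  0.011  0.077] [-0.512 -0.381  2.254  0.875  1.167  2.68 ]
   [36.3 43.6] [ 0.422 -0.063  0.283] [-0.653 -0.202  2.334  1.072  1.136  2.68 ]
   [30.7 40.2] [ 0.407 -0.074  0.191] [-0.726  0.04   2.39   1.295  1.086  2.68 ]
   [26.6 35.7] [ 0.382 -0.062  0.107] [-0.763  0.309  2.428  1.541  1.074  2.68 ]
   [23.9 30.9] [ 0.337 -0.036  0.035] [-0.82   0.6    2.458  1.746  1.137  2.68 ]
[0.45, 0, 0.48] [-0.299 -0.066  0.065] [-0.703 -0.377  2.187  0.736  1.328  2.68 ]
   [43.2 42.8] [ 0.368 -0.162  0.31 ] [-0.921 -0.259  2.287  0.844  1.33   2.68 ]
   [37.6 39.6] [ 0.327 -0.189  0.217] [-1.091 -0.06   2.368  0.942  1.28   2.68 ]
   [33.  34.8] [ 0.29  -0.182  0.123] [-1.216  0.204  2.427  1.066  1.188  2.68 ]
   [30.1 29. ] [ 0.259 -0.146  0.043] [-1.313  0.499  2.467  1.231  1.097  2.68 ]
[0.42, -0.15, 0.45] [-0.172 -0.151  0.032] [-0.915 -0.313  2.093  0.601  1.453  2.68 ]
   [50.7 40.8] [ 0.296 -0.257  0.337] [-1.178 -0.268  2.208  0.648  1.477  2.68 ]
   [46.2 37.3] [ 0.215 -0.282  0.261] [-1.436 -0.173  2.312  0.65   1.47   2.68 ]
   [42.  32.1] [ 0.139 -0.274  0.181] [-1.693 -0.019  2.404  0.625  1.405  2.68 ]
   [38.5 24.7] [ 0.088 -0.234  0.096] [-1.938  0.217  2.48   0.615  1.243  2.68 ]
[0.5, -0.05, 0.4] [-0.261 -0.137  0.136] [-0.624 -0.131  2.132  0.799  1.108  2.68 ]
   [41.6 38.1] [ 0.439 -0.143  0.236] [-0.755  0.003  2.234  1.021  1.048  2.68 ]
   [35.9 32.9] [ 0.413 -0.144  0.15 ] [-0.826  0.193  2.309  1.279  0.986  2.68 ]
   [31.9 27. ] [ 0.385 -0.124  0.073] [-0.859  0.412  2.362  1.568  0.969  2.68 ]
   [29.4 21. ] [ 0.342 -0.092  0.007] [-0.905  0.659  2.403  1.825  1.036  2.68 ]
```

>>> {"method": "apply_moves", "body": {
  "moves": [
    [[-0.36,0.01,0.08],0],
    [[-0.36,0.01,0.08],0],
    [[-0.36,0.01,0.08],0],
    [[-0.36,0.01,0.08],0],
    [[-0.36,0.01,0.08],0],
    [[-0.36,0.01,0.08],0],
    [[-0.36,0.01,0.08],0],
    [[-0.36,0.01,0.08],0],
    [[-0.36,0.01,0.08],0],
    [[-0.36,0.01,0.08],0]
  ]
}}

```text
time: 16.2
eef_pos: [0.1912, -0.1403, 0.4056]
tcp_rot: [0.236, -0.384, 0.888, 0.092]
force: [0.1, -0.0, 0.2]
finger_gap: 0.0402
grasp_force: 0.0
```

```bash
python3 obs.py; python3 - <<'E'
from sim5 import *
q0=np.array(D[-1][0]);print(lean(q0))
q=q0
for n in range(4):
        q=run2(q,[([0,0,0],30)]*3,.5); print("  ",lean(q),fk(q)[0],q)
E
```

```text
16.2 [-1.302 -0.912  2.419  0.463  1.87   2.68 ] [ 0.1912 -0.1403  0.4056] tool axes
 [[-0.595 -0.725  0.348]
 [-0.638  0.689  0.344]
 [-0.489 -0.017 -0.872]] [ 0.05971109 -0.02030041  0.16168321] 0.04016201807012708 0.0
[60.7 44.7]
   [59.5 45. ] [ 0.127 -0.17   0.391] [-1.613 -0.91   2.447  0.384  1.984  2.68 ]
   [58.6 45.1] [ 0.059 -0.178  0.381] [-1.91  -0.91   2.469  0.259  2.072  2.68 ]
   [57.7 44.8] [-0.006 -0.167  0.375] [-2.194 -0.91   2.482  0.104  2.126  2.68 ]
   [56.8 44.1] [-0.063 -0.139  0.374] [-2.472 -0.91   2.486 -0.065  2.143  2.68 ]
```

```bash
python3 - <<'E'
from sim5 import *
q0=np.array(D[-1][0]);p0,r0=fk(q0)
for t in ([.44,.1,.48],[.48,.06,.45]):
    s=shift_to(q0,t);print(s)
    for tu in (-40,-60,-80):
        q=q0
        for n in range(12): q=run2(q,[(fk(q)[1].inv().apply((np.array(t)-fk(q)[0])*min(1,.04/max(.001,np.linalg.norm(np.array(t)-fk(q)[0])))),max(tu/12,-7))],.5)
        print(tu,lean(q),fk(q)[0],q)
E
```

```text
[-0.338 -0.016  0.104]
-40 [55.4 48.6] [0.427 0.071 0.469] [-0.208 -0.471  2.086  0.548  1.25   2.68 ]
-60 [58.5 46.4] [0.44 0.1  0.48] [-0.104 -0.425  2.027  0.457  1.218  2.565]
-80 [60.  45.3] [0.44 0.1  0.48] [-0.094 -0.421  2.02   0.425  1.223  2.294]
[-0.321 -0.072  0.131]
-40 [56.1 47.2] [0.48  0.058 0.449] [-0.206 -0.308  2.005  0.545  1.171  2.68 ]
-60 [59.2 45.4] [0.48 0.06 0.45] [-0.184 -0.303  1.991  0.478  1.175  2.478]
-80 [60.2 44.9] [0.48 0.06 0.45] [-0.178 -0.301  1.986  0.456  1.179  2.186]
```

>>> {"method": "apply_moves", "body": {
  "moves": [
    [[0,0,0],-15],
    [[-0.02,0,0],-20],
    [[-0.33,-0.04,0.12],-65],
    [[-0.33,-0.04,0.12],-65],
    [[-0.33,-0.04,0.12],-65],
    [[-0.33,-0.04,0.12],-65],
    [[-0.33,-0.04,0.12],-65],
    [[-0.33,-0.04,0.12],-65],
    [[-0.33,-0.04,0.12],-65],
    [[-0.33,-0.04,0.12],-65],
    [[-0.33,-0.04,0.12],-65],
    [[-0.33,-0.04,0.12],-65],
    [[-0.33,-0.04,0.12],-65]
  ]
}}

```text
time: 17.28
eef_pos: [0.4585, 0.0849, 0.4624]
tcp_rot: [-0.248, 0.802, -0.542, 0.048]
force: [0.4, -0.2, -1.1]
finger_gap: 0.04
grasp_force: 0.0
```

```bash
python3 obs.py; python3 - <<'E'
from sim5 import *
q0=np.array(D[-1][0]);print(lean(q0))
q=q0
for n in range(4):
        q=run2(q,[([0,0,0],30)]*4,.5); print("  ",lean(q),fk(q)[0],q)
E
```

```text
17.2833 [-0.123 -0.362  2.008  0.426  1.197  2.54 ] [0.4585 0.0849 0.4624] tool axes
 [[ 0.408 -0.845  0.345]
 [-0.893 -0.289  0.345]
 [-0.192 -0.449 -0.873]] [ 0.40325429 -0.18278459 -1.0809103 ] 0.040009847190105405 0.0
[60.8 45. ]
   [56.2 48.5] [0.452 0.022 0.429] [-0.312 -0.364  2.085  0.574  1.219  2.68 ]
   [49.5 49.2] [ 0.432 -0.051  0.363] [-0.548 -0.314  2.196  0.748  1.23   2.68 ]
   [42.9 47.3] [ 0.406 -0.102  0.279] [-0.734 -0.18   2.292  0.903  1.204  2.68 ]
   [37.  43.3] [ 0.378 -0.123  0.187] [-0.861  0.033  2.366  1.072  1.139  2.68 ]
```

>>> {"method": "apply_moves", "body": {
  "moves": [
    [[0,0,-0.05],100],
    [[0,0,-0.05],100],
    [[0,0,-0.05],100],
    [[0,0,-0.05],100],
    [[0,0,-0.05],100],
    [[0,0,-0.05],100],
    [[0,0,-0.05],100],
    [[0,0,-0.05],100],
    [[0,0,-0.05],100]
  ]
}}

```text
time: 18.03
eef_pos: [0.4164, -0.0487, 0.4125]
tcp_rot: [0.382, -0.538, 0.745, 0.099]
force: [-0.3, 0.0, -0.1]
finger_gap: 0.0398
grasp_force: 0.0
```

```bash
python3 obs.py; python3 - <<'E'
from sim5 import *
q0=np.array(D[-1][0]);print(lean(q0))
q=q0
for n in range(3):
        q=run2(q,[([0,0,-.05],30)]*3,.5); print("  ",lean(q),fk(q)[0],q)
E
```

```text
18.0333 [-0.599 -0.411  2.191  0.83   1.359  2.68 ] [ 0.4164 -0.0487  0.4125] tool axes
 [[-0.13  -0.877  0.463]
 [-0.727  0.402  0.557]
 [-0.675 -0.264 -0.689]] [-0.26079236  0.04184739 -0.09799862] 0.039778367610543715 0.0
[43.6 50.3]
   [40.3 50.5] [ 0.366 -0.13   0.388] [-0.878 -0.387  2.235  0.848  1.532  2.68 ]
   [38.  50.6] [ 0.296 -0.202  0.361] [-1.16  -0.333  2.259  0.786  1.693  2.68 ]
   [36.6 50.8] [ 0.208 -0.255  0.339] [-1.439 -0.269  2.263  0.651  1.83   2.68 ]
```

>>> {"method": "apply_moves", "body": {
  "moves": [
    [[0,0,-0.03],100],
    [[0,0,-0.03],100],
    [[0,0,-0.03],100]
  ]
}}

```text
time: 18.28
eef_pos: [0.3854, -0.1093, 0.3805]
tcp_rot: [0.414, -0.437, 0.781, 0.166]
force: [0.5, -0.6, -0.4]
finger_gap: 0.04
grasp_force: 0.0
```

```bash
python3 obs.py; cat > pour.py <<'E'
from sim5 import *
from plan import *
bowl=np.array([.659,.056]);F0=np.array([.583,.037]);ex=np.array([.9933,-.1155]);ey=np.array([.1155,.9933])
def setup(r,yaw):
    """z-turn (deg) making tool y perpendicular to handle"""
    h=np.array([np.cos(yaw),np.sin(yaw),0]); best_=None
    for t in np.arange(-360,361,.5):
        y=(r*R.from_euler('z',t,degrees=True)).as_matrix()[:,1]
        if abs(y@h)<.006: yield t,y
if __name__=="__main__":
    q=np.array(D[-1][0]);r=fk(q)[1];print("lean",lean(q))
    yaw=np.deg2rad(45.2);grip=np.array([.414,-.329,.040])
    off=.055;gp=grip+off*np.array([np.cos(yaw),np.sin(yaw),0]); u=r.as_matrix()[:,2]
    P1=gp-.155*u
    for t,y in setup(r,yaw):
        rr=r*R.from_euler('z',t,degrees=True)
        e,qq=best(P1,rr,20)
        if e<1: print("turn",t,"y",y,qq)
    print("TCP target",P1,"shift",shift_to(q,P1))
E
python3 pour.py
```

```text
18.2833 [-0.815 -0.355  2.242  0.917  1.486  2.68 ] [ 0.3854 -0.1093  0.3805] tool axes
 [[-0.275 -0.82   0.502]
 [-0.545  0.563  0.621]
 [-0.792 -0.103 -0.602]] [ 0.49223859 -0.59751338 -0.35383161] 0.04000449080411637 0.0
lean [37. 51.]
turn -343.0 y [-0.704  0.698  0.133] [-1.165  0.561  1.811  0.8    1.397  2.414]
turn -342.5 y [-0.699  0.701  0.14 ] [-1.165  0.561  1.811  0.8    1.397  2.423]
turn -163.0 y [ 0.704 -0.698 -0.133] [-1.165  0.561  1.811  0.8    1.397 -0.728]
turn -162.5 y [ 0.699 -0.701 -0.14 ] [-1.165  0.561  1.811  0.8    1.397 -0.719]
turn 17.0 y [-0.704  0.698  0.133] [-1.165  0.561  1.811  0.8    1.397  2.414]
turn 17.5 y [-0.699  0.701  0.14 ] [-1.165  0.561  1.811  0.8    1.397  2.423]
turn 197.0 y [ 0.704 -0.698 -0.133] [-1.165  0.561  1.811  0.8    1.397 -0.728]
turn 197.5 y [ 0.699 -0.701 -0.14 ] [-1.165  0.561  1.811  0.8    1.397 -0.719]
TCP target [ 0.375 -0.386  0.133] shift [ 0.349 -0.122 -0.028]
```

```bash
cat > p2.py <<'E'
from pour import *
q=np.array(D[-1][0]);p0,r=fk(q);u=r.as_matrix()[:,2]
ts=np.arange(-250,-80,.25);yz=[abs((r*R.from_euler('z',t,degrees=True)).as_matrix()[2,1]) for t in ts];t=ts[np.argmin(yz)]
rr=r*R.from_euler('z',t,degrees=True);print("turn",t,rr.as_matrix()[:,1])
grip=np.array([.414,-.329,.041]);yaw=np.deg2rad(45.2);gp=grip+.055*np.array([np.cos(yaw),np.sin(yaw),0])
A=gp-.155*u-.08*u
print("pre shift",r.inv().apply(A-p0),"then along z .08")
x=q
for k in range(24):
    f=(k+1)/24; x=ik(x,p0+(A-p0)*min(1,f*1.6),r*R.from_euler('z',t*f,degrees=True),.4)
print(x,np.linalg.norm(fk(x)[0]-A))
for k in range(8): x=ik(x,A+u*.01*(k+1),rr,.4)
print(x)
E
python3 p2.py
```

```text
turn -172.5 [ 0.777 -0.629 -0.001]
pre shift [ 0.348 -0.122 -0.109] then along z .08
[-1.26   0.509  1.757  0.732  1.521 -0.871] 5.688555925444534e-10
[-1.165  0.559  1.811  0.8    1.398 -0.892]
```

>>> {"method": "apply_moves", "body": {
  "moves": [
    [[0.348,-0.122,-0.109],-140],
    [[0.348,-0.122,-0.109],-140],
    [[0.348,-0.122,-0.109],-140],
    [[0.348,-0.122,-0.109],-140],
    [[0.348,-0.122,-0.109],-140],
    [[0.348,-0.122,-0.109],-140],
    [[0.348,-0.122,-0.109],-140],
    [[0.348,-0.122,-0.109],-140],
    [[0.348,-0.122,-0.109],-140],
    [[0.348,-0.122,-0.109],-140],
    [[0.348,-0.122,-0.109],-140],
    [[0.348,-0.122,-0.109],-140],
    [[0.348,-0.122,-0.109],-140],
    [[0.348,-0.122,-0.109],-140],
    [[0.348,-0.122,-0.109],-140],
    [[0.348,-0.122,-0.109],-140],
    [[0.348,-0.122,-0.109],-140],
    [[0.348,-0.122,-0.109],-140],
    [[0.348,-0.122,-0.109],-140],
    [[0.348,-0.122,-0.109],-140]
  ],
  "fingers": 0.06
}}

```text
time: 19.95
eef_pos: [0.3369, -0.4342, 0.1839]
tcp_rot: [-0.298, 0.883, 0.145, 0.331]
force: [0.2, 0.0, 0.5]
finger_gap: 0.0598
grasp_force: 0.0
```

>>> {"method": "apply_moves", "body": {
  "moves": [
    [[0,0,0],-32.5],
    [[0,0,0],-32.5],
    [[0,0,0],-32.5],
    [[0,0,0],-32.5],
    [[0,0,0],-32.5]
  ]
}}

```text
time: 20.37
eef_pos: [0.3369, -0.4342, 0.184]
tcp_rot: [-0.193, 0.807, 0.387, 0.401]
force: [-0.6, 0.3, 0.2]
finger_gap: 0.0601
grasp_force: 0.0
```

```bash
python3 obs.py; python3 to.py .4527 -.290 .041; python3 - <<'E'
from station import r
import cv2,pickle
c=r.read_camera("wrist"); cv2.imwrite("pics/w2.png",c["pixels"][:,:,::-1]); pickle.dump(c,open("w2.pkl","wb"))
E
```

```text
20.3667 [-1.256  0.506  1.758  0.732  1.522 -0.869] [ 0.3369 -0.4342  0.184 ] tool axes
 [[ 0.378  0.78   0.499]
 [ 0.47  -0.626  0.622]
 [ 0.798 -0.001 -0.603]] [-0.61950456  0.25769847  0.18241199] 0.06011635346722072 0.0
shift [-0.0025  0.0002  0.0787] tool x yaw 51.1 q [-1.26  0.51  1.76  0.73  1.52 -0.87]
```

View pics/w2.png

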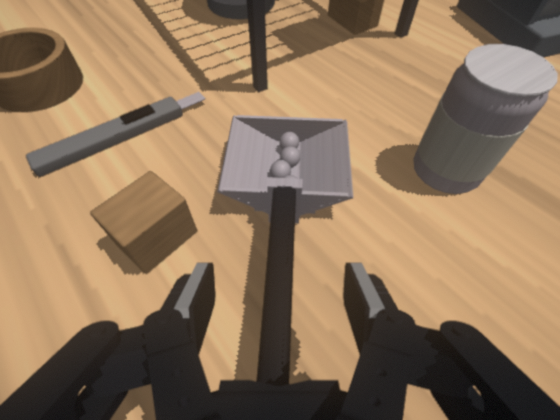

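The handle lies centred between the fingers, running from (285,190) to (272,380), and the balls sit at about (288,155). The gripper body would foul the handle's rear if I gripped this far forward, so I'll check a grasp nearer the rear.

```bash
cat > p3.py <<'E'
from pour import *
import sys
q=np.array(D[-1][0]);p0,r=fk(q);u=r.as_matrix()[:,2];A=np.arctan2(u[1],u[0])
for off in (.005,.012,.03):
  for bb in (50,56,62,68):
    rel=R.from_rotvec(u*np.deg2rad(bb));S0=R.from_euler('z',A);Sf=rel*S0;g=Sf.inv().apply([0,0,-1])
    C=Sf.apply(corn-tr);low=C[np.argsort(C[:,2])[:2]].mean(0);h=Sf.apply([1,0,0])
    allz=np.r_[Sf.apply(corn),Sf.apply(foot),Sf.apply(brk)][:,2]
    grip=np.r_[bowl-low[:2]*.6,0]-Sf.apply(tr);grip[2]=.062-allz.min()
    gp=grip+Sf.apply([off,0,0]);rf=rel*r
    P=gp-.155*u
    x=q
    for k in range(30): x=ik(x,p0+[0,0,.1]+(P-p0-[0,0,.1])*(k+1)/30,r,.4)
    e=np.linalg.norm(fk(x)[0]-P)
    for k in range(10): x=ik(x,P,R.from_rotvec(u*np.deg2rad(bb*(k+1)/10))*r,.4)
    e2=np.linalg.norm(fk(x)[0]-P)+(fk(x)[1]*rf.inv()).magnitude()
    c=S0.apply(corn-[off,0,0])[:,:2];need=(c@ex).max()
    d=0;y=x
    for k in range(10): y=ik(y,P,R.from_rotvec(u*np.deg2rad(bb*(1-(k+1)/10)))*r,.4)
    while d<.4:
        p=np.r_[gp[:2]-ex*d,.125];p3=p-.155*u;y=ik(y,p3,r,.4)
        if np.linalg.norm(fk(y)[0]-p3)>.002: break
        ah=(p[:2]-F0)@ex+need
        if ah<-.01: break
        d+=.01
    tool=(gp[:2]-F0)@ex
    print(off,bb,"roll %.0f pitch %.0f top %.3f yaw rel %.0f"%(np.degrees(np.arctan2(abs(g[1]),-g[2])),np.degrees(np.arcsin(g[0])),.062+np.ptp(allz),np.degrees(np.arctan2(h[1],h[0]))+6.6),"err %.3f %.3f"%(e,e2),"entry ahead %.3f d %.2f"%(ah,d),"grasp ahead of edge %.3f"%tool,"gp",gp,"entry gp",p)
E
python3 p3.py
```

```text
0.005 50 roll 38 pitch 10 top 0.147 yaw rel 30 err 0.000 0.000 entry ahead -0.011 d 0.10 grasp ahead of edge -0.043 gp [0.538 0.024 0.137] entry gp [0.438 0.036 0.125]
0.005 56 roll 43 pitch 12 top 0.152 yaw rel 27 err 0.000 0.000 entry ahead -0.020 d 0.11 grasp ahead of edge -0.043 gp [0.539 0.029 0.143] entry gp [0.43  0.042 0.125]
0.005 62 roll 47 pitch 15 top 0.157 yaw rel 24 err 0.000 0.000 entry ahead -0.018 d 0.11 grasp ahead of edge -0.041 gp [0.541 0.034 0.149] entry gp [0.432 0.047 0.125]
0.005 68 roll 51 pitch 18 top 0.161 yaw rel 22 err 0.000 0.000 entry ahead -0.016 d 0.11 grasp ahead of edge -0.039 gp [0.544 0.038 0.156] entry gp [0.435 0.051 0.125]
0.012 50 roll 38 pitch 10 top 0.147 yaw rel 30 err 0.000 0.000 entry ahead -0.018 d 0.11 grasp ahead of edge -0.038 gp [0.544 0.027 0.136] entry gp [0.435 0.04  0.125]
0.012 56 roll 43 pitch 12 top 0.152 yaw rel 27 err 0.000 0.000 entry ahead -0.018 d 0.11 grasp ahead of edge -0.037 gp [0.545 0.032 0.142] entry gp [0.436 0.044 0.125]
0.012 62 roll 47 pitch 15 top 0.157 yaw rel 24 err 0.000 0.000 entry ahead -0.016 d 0.11 gra
[... 211 characters left out ...]
54] entry gp [0.441 0.052 0.125]
0.03 50 roll 38 pitch 10 top 0.147 yaw rel 30 err 0.000 0.000 entry ahead -0.013 d 0.11 grasp ahead of edge -0.022 gp [0.56  0.034 0.133] entry gp [0.451 0.047 0.125]
0.03 56 roll 43 pitch 12 top 0.152 yaw rel 27 err 0.000 0.000 entry ahead -0.011 d 0.11 grasp ahead of edge -0.021 gp [0.562 0.038 0.138] entry gp [0.453 0.05  0.125]
0.03 62 roll 47 pitch 15 top 0.157 yaw rel 24 err 0.000 0.000 entry ahead -0.020 d 0.12 grasp ahead of edge -0.019 gp [0.564 0.041 0.143] entry gp [0.445 0.055 0.125]
0.03 68 roll 51 pitch 18 top 0.161 yaw rel 22 err 0.000 0.000 entry ahead -0.017 d 0.12 grasp ahead of edge -0.017 gp [0.567 0.044 0.148] entry gp [0.448 0.058 0.125]
```

```bash
python3 to.py .421 -.322 .041; python3 - <<'E'
from h import *
c=pickle.load(open("w2.pkl","rb"))
L=cast(c,[(235,118),(349,122),(352,200),(220,190)],.033)[:,:2];print(L,L.mean(0))
H=cast(c,[(284,190),(271,380)],.05);print(H)
E
```

```text
shift [-0.0295 -0.0046  0.043 ] tool x yaw 51.3 q [-1.26  0.51  1.76  0.73  1.52 -0.87]
[[ 0.49612502 -0.17340607]
 [ 0.56962071 -0.23940922]
 [ 0.51176116 -0.2992447 ]
 [ 0.44247946 -0.23167914]] [ 0.50499659 -0.23593478]
[[ 0.4708557  -0.27135481  0.05      ]
 [ 0.39345696 -0.35603008  0.05      ]]
```

>>> {"method": "apply_moves", "body": {
  "moves": [
    [[-0.015,-0.003,-0.01],0],
    [[-0.031,-0.003,-0.01],0],
    [[-0.031,-0.003,0.01],0],
    [[-0.031,-0.003,0.028],0],
    [[-0.031,-0.003,0.038],0],
    [[-0.031,-0.003,0.038],0]
  ]
}}

```text
time: 20.92
eef_pos: [0.3426, -0.421, 0.1346]
tcp_rot: [-0.197, 0.808, 0.384, 0.401]
force: [-0.4, 0.8, 0.3]
finger_gap: 0.06
grasp_force: 0.0
```

>>> {"method": "apply_moves", "body": {
  "moves": [
    [[0,0,0],0],
    [[0,0,0],0],
    [[0,0,0],0],
    [[0,0,0],0],
    [[0,0,0],0],
    [[0,0,0],0]
  ],
  "fingers": 0.0,
  "force": 110
}}

```text
time: 21.42
eef_pos: [0.3431, -0.4237, 0.1367]
tcp_rot: [-0.194, 0.808, 0.385, 0.401]
force: [-2.7, -3.9, 4.1]
finger_gap: 0.0141
grasp_force: 106.7
```

```bash
python3 obs.py
```

```text
21.4167 [-1.24   0.583  1.764  0.745  1.452 -0.912] [ 0.3431 -0.4237  0.1367] tool axes
 [[ 0.382  0.778  0.498]
 [ 0.467 -0.628  0.622]
 [ 0.797 -0.005 -0.604]] [-2.71907206 -3.94244847  4.10775224] 0.01412167173606394 106.68593287467957
```

```bash
cat > p4.py <<'E'
from pour import *
q=np.array(D[-1][0]);p0,r=fk(q);u=r.as_matrix()[:,2];A=np.arctan2(u[1],u[0])
off=.012;bb=60
rel=R.from_rotvec(u*np.deg2rad(bb));S0=R.from_euler('z',A);Sf=rel*S0;g=Sf.inv().apply([0,0,-1])
C=Sf.apply(corn-tr);low=C[np.argsort(C[:,2])[:2]].mean(0);h=Sf.apply([1,0,0])
pts=np.r_[corn,foot,brk]
pd=np.r_[low[:2],0]/np.linalg.norm(low[:2])
t=np.r_[bowl,0]-np.r_[low[:2],0]-.02*np.r_[h[:2],0]-.015*pd
grip=t-Sf.apply(tr);grip[2]=.055-Sf.apply(pts)[:,2].min()
gp=grip+Sf.apply([off,0,0])
def show(S,gp,m):
    W=gp+S.apply(pts-[off,0,0]); d=(W[:,:2]-F0); print(m,"rack-x",(d@ex).round(3),"rack-y",(d@ey).round(3),"z",W[:,2].round(3))
print("roll",np.degrees(np.arctan2(abs(g[1]),-g[2])),"h",h,"pd",pd)
show(Sf,gp,"pour")
way=[np.array(w) for w in ([.42,-.327,.11],[.405,-.2,.13],[.40,-.02,.13],[.41,.05,.13])]
eg=np.r_[gp[:2],.128]
way+= [eg,gp]
show(S0,way[3],"pre-entry");show(S0,eg,"entered level")
x=q
for w in way:
    P=w-.155*u;s=fk(x)[0];N=max(2,int(np.linalg.norm(P-s)/.02))
    for k in range(N):x=ik(x,s+(P-s)*(k+1)/N,r,.4)
    print("gp",w,"abs shift from start",r.inv().apply(P-p0).round(4),"err",np.linalg.norm(fk(x)[0]-P).round(4),x)
for k in range(12):
    b=bb*(k+1)/12; x=ik(x,gp-.155*u,R.from_rotvec(u*np.deg2rad(b))*r,.4)
    if k in(3,6,8): show(R.from_rotvec(u*np.deg2rad(b))*S0,gp,"b%d"%b)
print(x,np.linalg.norm(fk(x)[0]-gp+.155*u))
E
python3 p4.py
```

```text
roll 45.33643252164624 h [ 0.919  0.311 -0.241] pd [ 0.088 -0.996  0.   ]
pour rack-x [ 0.016  0.002  0.09   0.075 -0.001 -0.008  0.069  0.062  0.016  0.013] rack-y [0.017 0.086 0.051 0.121 0.053 0.089 0.086 0.122 0.032 0.049] z [0.081 0.148 0.06  0.128 0.074 0.109 0.055 0.09  0.118 0.135]
pre-entry rack-x [-0.089 -0.172 -0.044 -0.127 -0.108 -0.15  -0.066 -0.108 -0.121 -0.142] rack-y [0.036 0.088 0.107 0.159 0.05  0.077 0.118 0.144 0.054 0.066] z [0.123 0.123 0.123 0.123 0.09  0.09  0.09  0.09  0.14  0.14 ]
entered level rack-x [ 0.025 -0.058  0.07  -0.013  0.006 -0.036  0.049  0.006 -0.007 -0.027] rack-y [0.056 0.108 0.127 0.18  0.071 0.097 0.139 0.165 0.074 0.087] z [0.121 0.121 0.121 0.121 0.088 0.088 0.088 0.088 0.138 0.138]
gp [ 0.42  -0.327  0.11 ] abs shift from start [ 0.054 -0.001 -0.04 ] err 0.0 [-1.24   0.458  1.779  0.74   1.533 -0.837]
gp [ 0.405 -0.2    0.13 ] abs shift from start [ 0.123 -0.092  0.019] err 0.0 [-1.181  0.189  2.086  0.777  1.474 -0.831]
gp [ 0.4  -0.02  0.13] abs shift from start [ 0.205 -0.209  0.129] err 0.0 [-0.971 -0.161  2.441  0.897  1.352 -0.727
[... 370 characters left out ...]
.029 -0.038  0.088  0.02   0.007 -0.027  0.063  0.028  0.006 -0.01 ] rack-y [0.04  0.106 0.101 0.167 0.063 0.097 0.121 0.155 0.061 0.077] z [0.116 0.143 0.114 0.141 0.091 0.105 0.089 0.102 0.143 0.149]
b35 rack-x [ 0.027 -0.023  0.094  0.044  0.005 -0.02   0.069  0.043  0.013  0.001] rack-y [0.029 0.101 0.08  0.152 0.059 0.095 0.107 0.144 0.05  0.067] z [0.103 0.148 0.096 0.141 0.085 0.108 0.078 0.101 0.135 0.146]
b45 rack-x [ 0.024 -0.012  0.094  0.058  0.003 -0.015  0.07   0.052  0.015  0.006] rack-y [0.023 0.096 0.068 0.14  0.056 0.093 0.098 0.135 0.043 0.06 ] z [0.094 0.149 0.082 0.137 0.08  0.109 0.069 0.097 0.129 0.143]
[-0.561  0.003  2.268  1.1    1.094  0.508] 2.1402680894323984e-10
```

>>> {"method": "apply_moves", "body": {
  "moves": [
    [[0.015,0,-0.012],0],
    [[0.035,0,-0.027],0],
    [[0.056,0,-0.043],0],
    [[0.069,0,-0.0525],0],
    [[0.073,-0.006,-0.048],0],
    [[0.079,-0.015,-0.039],0],
    [[0.087,-0.029,-0.028],0],
    [[0.097,-0.044,-0.015],0],
    [[0.107,-0.059,-0.002],0],
    [[0.117,-0.074,0.011],0],
    [[0.126,-0.089,0.024],0],
    [[0.136,-0.105,0.037],0],
    [[0.146,-0.12,0.05],0],
    [[0.156,-0.135,0.063],0],
    [[0.165,-0.15,0.076],0],
    [[0.175,-0.165,0.089],0],
    [[0.184,-0.179,0.1],0],
    [[0.189,-0.186,0.107],0],
    [[0.191,-0.19,0.11],0]
  ]
}}

```text
time: 23.0
eef_pos: [0.3222, -0.1436, 0.2218]
tcp_rot: [-0.196, 0.808, 0.385, 0.4]
force: [-0.3, -0.2, -2.9]
finger_gap: 0.0143
grasp_force: 107.8
```

```bash
python3 obs.py; python3 to.py .41 -.005 .13; python3 to.py .52 .002 .13;python3 to.py .526 .057 .139; python3 - <<'E'
from station import r
import cv2,pickle
c=r.read_camera("scene"); cv2.imwrite("pics/s2.png",cv2.resize(c["pixels"][140:350,120:400,::-1],(800,600),interpolation=cv2.INTER_CUBIC)); pickle.dump(c,open("s2.pkl","wb"))
E
```

```text
23.0 [-1.018 -0.099  2.394  0.87   1.374 -0.759] [ 0.3222 -0.1436  0.2218] tool axes
 [[ 0.384  0.78   0.495]
 [ 0.466 -0.626  0.625]
 [ 0.797 -0.009 -0.604]] [-0.29969307 -0.18381207 -2.94845773] 0.014283882345015101 107.84984350204468
shift [ 0.0251 -0.0175  0.0305] tool x yaw 50.6 q [-1.02 -0.1   2.39  0.87  1.37 -0.76]
shift [0.0706 0.0638 0.0893] tool x yaw 50.6 q [-1.02 -0.1   2.39  0.87  1.37 -0.76]
shift [0.1057 0.034  0.1212] tool x yaw 50.6 q [-1.02 -0.1   2.39  0.87  1.37 -0.76]
```

View pics/s2.png

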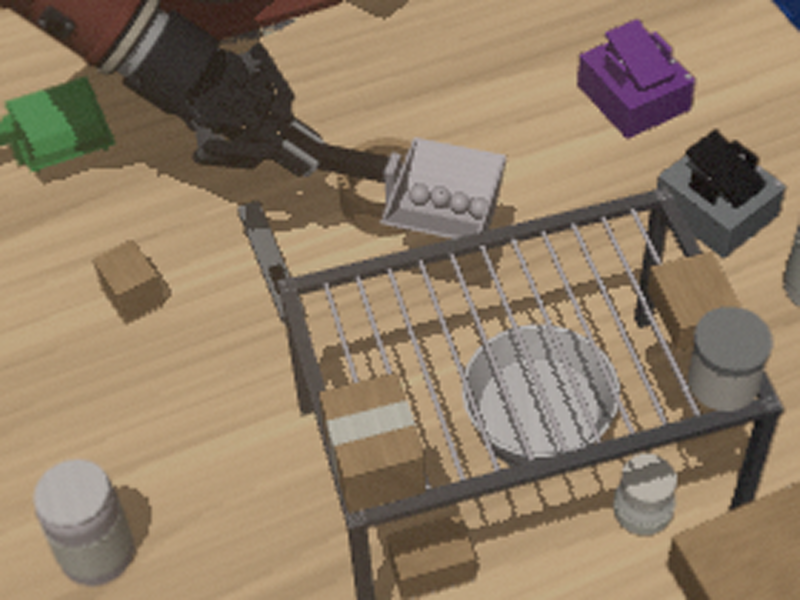

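The crop shows the scoop held level with all four balls at (420-480, 195-208), just in front of the rack. The bowl is at (540,390). I'll check the scoop's actual pose against the image.

```bash
cat > chk.py <<'E'
from p4 import *
import pickle,h
c=pickle.load(open("s2.pkl","rb"))
qn=np.array(D[-1][0]);p,rr=fk(qn);un=rr.as_matrix()[:,2]
for dz in (.155,.159):
  gpn=p+dz*un
  for pitch in (0,3,6):
    S=R.from_euler('zy',[np.arctan2(un[1],un[0]),np.deg2rad(pitch)])
    W=gpn+S.apply(corn-[off,0,0]); print(dz,pitch,((h.proj(c,W)-[120,140])*2.857).round(0).tolist())
print("seen rr,rl,fr,fl (383,222) (415,140) (490,235) (507,155)")
E
python3 chk.py | tail -7
```

```text
0.155 0 [[375.0, 215.0], [406.0, 132.0], [473.0, 233.0], [500.0, 148.0]]
0.155 3 [[375.0, 218.0], [406.0, 132.0], [473.0, 238.0], [499.0, 151.0]]
0.155 6 [[375.0, 221.0], [406.0, 132.0], [472.0, 243.0], [499.0, 153.0]]
0.159 0 [[379.0, 217.0], [410.0, 134.0], [477.0, 236.0], [503.0, 151.0]]
0.159 3 [[379.0, 220.0], [410.0, 134.0], [476.0, 241.0], [503.0, 153.0]]
0.159 6 [[379.0, 223.0], [410.0, 134.0], [476.0, 246.0], [503.0, 155.0]]
seen rr,rl,fr,fl (383,222) (415,140) (490,235) (507,155)
```

>>> {"method": "apply_moves", "body": {
  "moves": [
    [[0.008,-0.006,0.01],0],
    [[0.018,-0.013,0.022],0],
    [[0.025,-0.017,0.03],0],
    [[0.027,-0.012,0.034],0],
    [[0.033,-0.002,0.042],0],
    [[0.041,0.012,0.052],0],
    [[0.049,0.026,0.062],0],
    [[0.057,0.04,0.072],0],
    [[0.065,0.053,0.082],0],
    [[0.07,0.061,0.088],0],
    [[0.072,0.061,0.09],3],
    [[0.077,0.055,0.095],7],
    [[0.085,0.048,0.102],11],
    [[0.093,0.04,0.109],15],
    [[0.1,0.034,0.115],18],
    [[0.103,0.031,0.1175],20],
    [[0.103,0.031,0.1175],20]
  ]
}}

```text
time: 24.47
eef_pos: [0.4462, -0.0451, 0.2345]
tcp_rot: [-0.26, 0.864, 0.237, 0.361]
force: [5.8, -1.6, -2.5]
finger_gap: 0.0147
grasp_force: 108.3
```

```bash
python3 obs.py; python3 to.py .521 .055 .139; python3 - <<'E'
from station import r
import cv2,pickle
a=r.read_camera("scene")["pixels"][140:350,200:400,::-1]; b=r.read_camera("top")["pixels"][60:200,200:400,::-1]
im=cv2.hconcat([cv2.resize(a,(400,420)),cv2.resize(b,(400,420))])
im=cv2.hconcat([cv2.resize(a,(400,420),interpolation=cv2.INTER_CUBIC),cv2.copyMakeBorder(cv2.resize(b,(400,280),interpolation=cv2.INTER_CUBIC),0,140,0,0,0)])
cv2.imwrite("pics/s3.png",im)
E
```

```text
24.4667 [-0.578 -0.003  2.27   1.092  1.105 -0.19 ] [ 0.4462 -0.0451  0.2345] tool axes
 [[ 0.626  0.597  0.501]
 [ 0.222 -0.753  0.62 ]
 [ 0.747 -0.277 -0.604]] [ 5.76078936 -1.58983376 -2.47856962] 0.014678722112587611 108.26571822166443
shift [-0.0023 -0.0041  0.0022] tool x yaw 19.5 q [-0.58 -0.    2.27  1.09  1.1  -0.19]
```

View pics/s3.png

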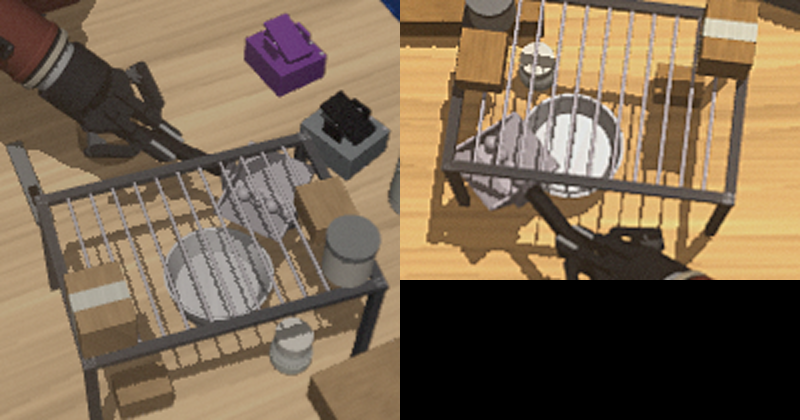

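The top view (right panel) shows the trough's left edge right beside the front-left post near (455,165), and the force reads 6 N. I'll back off to the right, turn further there, then come back.

>>> {"method": "apply_moves", "body": {
  "moves": [
    [[-0.004,0.009,-0.009],0],
    [[-0.009,0.02,-0.02],0],
    [[-0.009,0.02,-0.02],5],
    [[-0.009,0.02,-0.02],10],
    [[-0.009,0.02,-0.02],15],
    [[-0.009,0.02,-0.02],15]
  ]
}}

```text
time: 25.07
eef_pos: [0.4415, -0.0742, 0.2334]
tcp_rot: [-0.307, 0.887, 0.123, 0.323]
force: [0.3, -0.5, -2.3]
finger_gap: 0.0144
grasp_force: 107.8
```

```bash
python3 obs.py; python3 to.py .521 .055 .139
```

```text
25.0667 [-0.646  0.019  2.25   1.058  1.154  0.044] [ 0.4415 -0.0742  0.2334] tool axes
 [[ 0.762  0.416  0.497]
 [ 0.02  -0.782  0.623]
 [ 0.648 -0.465 -0.604]] [ 0.34261499 -0.53770855 -2.26393939] 0.01435899983856823 107.81835079193115
shift [ 0.002  -0.0241  0.0221] tool x yaw 1.5 q [-0.65  0.02  2.25  1.06  1.15  0.04]
```

>>> {"method": "apply_moves", "body": {
  "moves": [
    [[0,-0.007,0.006],0],
    [[0.001,-0.015,0.014],0],
    [[0.0015,-0.019,0.0175],3],
    [[0.0015,-0.019,0.0175],7],
    [[0.0015,-0.019,0.0175],11],
    [[0.0015,-0.019,0.0175],15],
    [[0.0015,-0.019,0.0175],19],
    [[0.0015,-0.019,0.0175],23],
    [[0.0015,-0.019,0.0175],27],
    [[0.0015,-0.019,0.0175],27],
    [[0.0015,-0.019,0.0175],27],
    [[0.0015,-0.019,0.0175],27],
    [[0.0015,-0.019,0.0175],27],
    [[0.0015,-0.019,0.0175],27],
    [[0.0015,-0.019,0.0175],27]
  ]
}}

```text
time: 26.32
eef_pos: [0.4434, -0.0477, 0.2332]
tcp_rot: [-0.373, 0.891, -0.086, 0.243]
force: [-0.3, -0.2, -2.1]
finger_gap: 0.0145
grasp_force: 107.9
```

```bash
python3 obs.py; python3 - <<'E'
from station import r
import cv2,pickle
a=r.read_camera("scene")["pixels"][160:330,230:400,::-1]; b=r.read_camera("top")["pixels"][60:200,200:400,::-1]
im=cv2.hconcat([cv2.resize(a,(400,400),interpolation=cv2.INTER_CUBIC),cv2.copyMakeBorder(cv2.resize(b,(400,280),interpolation=cv2.INTER_CUBIC),0,120,0,0,0)])
cv2.imwrite("pics/s4.png",im)
E
```

```text
26.3167 [-5.880e-01 -2.000e-03  2.272e+00  1.087e+00  1.115e+00  5.330e-01] [ 0.4434 -0.0477  0.2332] tool axes
 [[ 0.867  0.029  0.498]
 [-0.334 -0.707  0.623]
 [ 0.369 -0.707 -0.603]] [-0.25449824 -0.17666924 -2.05445463] 0.014528569622856487 107.92026400566101
```

View pics/s4.png

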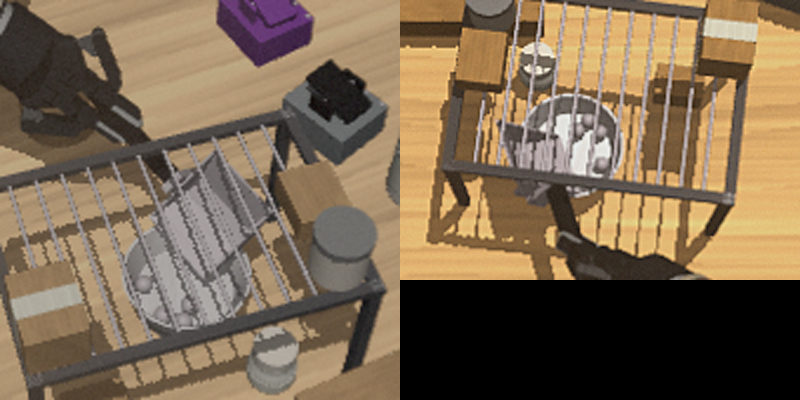

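The scoop now pours over the bowl. Balls are visible inside it at about (145,283), (185,305) and (180,320) in the left panel. I'll add a few degrees and check the weight.

>>> {"method": "apply_moves", "body": {
  "moves": [
    [[0,0,0],4],
    [[0,0,0],4],
    [[0,0,0],4],
    [[0,0,0],4]
  ]
}}

```text
time: 26.75
eef_pos: [0.4433, -0.0477, 0.2331]
tcp_rot: [-0.381, 0.888, -0.116, 0.23]
force: [-0.4, 0.5, -2.3]
finger_gap: 0.0144
grasp_force: 107.9
```

```bash
python3 obs.py; python3 - <<'E'
from station import r
import numpy as np
f=[]
for i in range(8): r.read_camera("top"); f.append(r.observe()["force"])
print(np.mean(f,0),np.std(f,0))
E
```

```text
26.75 [-5.880e-01 -2.000e-03  2.273e+00  1.087e+00  1.115e+00  6.020e-01] [ 0.4433 -0.0477  0.2331] tool axes
 [[ 0.867 -0.031  0.497]
 [-0.382 -0.682  0.623]
 [ 0.32  -0.731 -0.603]] [-0.38495113  0.49174204 -2.25434688] 0.014369409562575215 107.93591022491455
[ 0.07875313 -0.10464856 -1.98740384] [0.435219   0.60701227 0.37599064]
```

>>> {"method": "apply_moves", "body": {
  "moves": [
    [[0,0,0],-7],
    [[0,0,0],-14],
    [[0,0,0],-21],
    [[0,0,0],-28],
    [[0.004,0.01,-0.01],-32],
    [[0.008,0.02,-0.02],-34],
    [[0.0112,0.0275,-0.0272],-41],
    [[0.0112,0.0275,-0.0272],-48],
    [[0.0112,0.0275,-0.0272],-55],
    [[0.0112,0.0275,-0.0272],-62],
    [[0.0112,0.0275,-0.0272],-66],
    [[0.0112,0.0275,-0.0272],-66]
  ]
}}

```text
time: 28.15
eef_pos: [0.4386, -0.0878, 0.2329]
tcp_rot: [-0.194, 0.808, 0.386, 0.401]
force: [1.0, 1.1, -1.5]
finger_gap: 0.0144
grasp_force: 108.1
```

```bash
python3 obs.py; for w in ".41 -.005 .13" ".40 -.05 .13" ".42 -.327 .13" ".42 -.327 .044"; do python3 to.py $w; done
```

```text
28.15 [-0.678  0.029  2.241  1.044  1.174 -0.587] [ 0.4386 -0.0878  0.2329] tool axes
 [[ 0.381  0.78   0.497]
 [ 0.468 -0.626  0.623]
 [ 0.797 -0.004 -0.603]] [ 1.03914274  1.08277684 -1.47185073] 0.014365845336556065 108.09860944747925
shift [-0.0542 -0.0737 -0.0555] tool x yaw 50.9 q [-0.68  0.03  2.24  1.04  1.17 -0.59]
shift [-0.0791 -0.0533 -0.0886] tool x yaw 50.9 q [-0.68  0.03  2.24  1.04  1.17 -0.59]
shift [-0.2012  0.1358 -0.2513] tool x yaw 50.9 q [-0.68  0.03  2.24  1.04  1.17 -0.59]
shift [-0.2697  0.1362 -0.1994] tool x yaw 50.9 q [-0.68  0.03  2.24  1.04  1.17 -0.59]
```

>>> {"method": "apply_moves", "body": {
  "moves": [
    [[-0.015,-0.02,-0.015],0],
    [[-0.033,-0.046,-0.034],0],
    [[-0.054,-0.073,-0.055],0],
    [[-0.079,-0.053,-0.088],0],
    [[-0.095,-0.028,-0.11],0],
    [[-0.11,-0.005,-0.13],0],
    [[-0.126,0.02,-0.152],0],
    [[-0.142,0.045,-0.173],0],
    [[-0.158,0.069,-0.194],0],
    [[-0.174,0.094,-0.215],0],
    [[-0.19,0.118,-0.236],0],
    [[-0.2012,0.1358,-0.2513],0],
    [[-0.215,0.136,-0.24],0],
    [[-0.235,0.136,-0.225],0],
    [[-0.253,0.136,-0.212],0],
    [[-0.263,0.136,-0.204],0],
    [[-0.268,0.136,-0.2],0],
    [[-0.268,0.136,-0.2],0]
  ]
}}

```text
time: 29.65
eef_pos: [0.3424, -0.4221, 0.1378]
tcp_rot: [-0.196, 0.808, 0.384, 0.401]
force: [0.7, -0.8, -1.8]
finger_gap: 0.0145
grasp_force: 108.2
```

```bash
python3 obs.py; python3 - <<'E'
from station import r
import cv2,numpy as np,pickle
from h import *
c=r.read_camera("top");pickle.dump(c,open("t5.pkl","wb"))
g=cv2.cvtColor(c["pixels"],cv2.COLOR_RGB2GRAY)
b0=pickle.load(open("top0.pkl","rb"));g0=cv2.cvtColor(b0["pixels"],cv2.COLOR_RGB2GRAY)
d=cv2.absdiff(g,g0);m=(d>30).astype(np.uint8);roi=np.zeros_like(m);cv2.circle(roi,(285,132),26,1,-1)
n,l,s,ct=cv2.connectedComponentsWithStats(m*roi)
print([(s[i,4],ct[i].round(0).tolist()) for i in range(1,n) if s[i,4]>4])
x=(slice(112,158),slice(258,312))
for row in g[112:158:2,258:312:2]: print("".join(" .:-=+*#%@"[v*10//256] for v in row))
s2=r.read_camera("scene");pickle.dump(s2,open("s5.pkl","wb"));s0=pickle.load(open("scene0.pkl","rb"))
d=cv2.absdiff(cv2.cvtColor(s2["pixels"],cv2.COLOR_RGB2GRAY),cv2.cvtColor(s0["pixels"],cv2.COLOR_RGB2GRAY));m=(d>25).astype(np.uint8);roi=np.zeros_like(m);cv2.ellipse(roi,(310,280),(30,28),0,0,360,1,-1)
n,l,s,ct=cv2.connectedComponentsWithStats(m*roi);print([(s[i,4],ct[i].round(0).tolist()) for i in range(1,n) if s[i,4]>4])
E
```

```text
29.65 [-1.24   0.579  1.768  0.745  1.455 -0.909] [ 0.3424 -0.4221  0.1378] tool axes
 [[ 0.384  0.778  0.497]
 [ 0.464 -0.628  0.625]
 [ 0.798 -0.009 -0.602]] [ 0.71886697 -0.82601925 -1.83499707] 0.014475181980207268 108.15008282661438
[(np.int32(128), [294.0, 124.0]), (np.int32(55), [300.0, 143.0])]<stdin>:11: RuntimeWarning: overflow encountered in scalar multiply
Traceback (most recent call last):
OverflowError: Python integer 256 out of bounds for uint8
```

>>> {"method": "apply_moves", "body": {
  "moves": [
    [[-0.0016,0,0.0012],0],
    [[-0.0016,0,0.0012],0]
  ]
}}

```text
time: 29.87
eef_pos: [0.3427, -0.4232, 0.1379]
tcp_rot: [-0.194, 0.808, 0.385, 0.4]
force: [0.3, -0.4, -1.6]
finger_gap: 0.0142
grasp_force: 108.1
```

>>> {"method": "apply_moves", "body": {
  "moves": [
    [[0,0,0],0],
    [[0,0,0],0],
    [[0,0,0],0],
    [[0,0,-0.03],0],
    [[0.01,0,-0.07],0],
    [[0.02,0,-0.11],0]
  ],
  "fingers": 0.06
}}

```text
time: 30.37
eef_pos: [0.2949, -0.4815, 0.2195]
tcp_rot: [-0.197, 0.808, 0.385, 0.401]
force: [0.8, -0.8, 0.4]
finger_gap: 0.06
grasp_force: 0.0
```

```bash
python3 obs.py; python3 - <<'E'
from sim5 import *
q0=np.array(D[-1][0])
for t in ([.45,-.1,.42],[.42,-.2,.42],[.4,-.3,.45],[.5,.0,.45]):
    q=q0;p0,r0=fk(q)
    for k in range(14): q=ik(q,p0+(np.array(t)-p0)*(k+1)/14,r0,.4)
    print(t,shift_to(q0,t),q)
    j=q[5]; n0=int((j+2.68)/.125)
    q=run2(q,[([0,0,0],-150)]*n0,.4)
    for n in range(7):
        q=run2(q,[([0,0,0],-30)]*4,.4); print("  ",lean(q),fk(q)[0],q)
E
```

```text
30.3667 [-1.343  0.498  1.683  0.676  1.635 -0.862] [ 0.2949 -0.4815  0.2195] tool axes
 [[ 0.383  0.779  0.496]
 [ 0.464 -0.627  0.626]
 [ 0.799 -0.009 -0.602]] [ 0.82353523 -0.80568076  0.39711279] 0.060021041818576384 0.0
[0.45, -0.1, 0.42] [ 0.397 -0.12   0.195] [-0.683 -0.249  2.083  0.94   1.424 -0.208]
   [42.9 49.1] [ 0.461 -0.05   0.467] [-0.54  -0.335  2.037  0.83   1.354 -2.68 ]
   [50.2 42. ] [0.467 0.022 0.506] [-0.32  -0.402  1.987  0.629  1.237 -2.68 ]
   [55.4 29.6] [0.464 0.095 0.526] [-0.074 -0.426  1.951  0.359  1.121 -2.68 ]
   [56.4 13.8] [0.451 0.164 0.528] [ 0.171 -0.415  1.937  0.045  1.035 -2.68 ]
   [52.9 -0.2] [0.431 0.225 0.515] [ 0.395 -0.379  1.947 -0.284  0.985 -2.68 ]
   [46. -9.] [0.41  0.275 0.485] [ 0.585 -0.32   1.981 -0.611  0.958 -2.68 ]
   [ 37.  -12.5] [0.392 0.313 0.438] [ 0.723 -0.235  2.037 -0.932  0.933 -2.68 ]
[0.42, -0.2, 0.42] [ 0.339 -0.081  0.118] [-0.897 -0.159  2.008  0.892  1.578 -0.345]
   [41.8 50.4] [ 0.447 -0.153  0.474] [-0.762 -0.239  1.953  0.84   1.527 -2.68 ]
   [48.3 46.6] [ 0.471 -0.084  0.526] [-0.57  -0.308  1.889  0.72
[... 999 characters left out ...]
] [0.552 0.181 0.756] [ 0.169 -0.07   1.225  0.042  1.457 -2.68 ]
[0.5, 0.0, 0.45] [ 0.486 -0.144  0.265] [-0.417 -0.246  2.023  0.954  1.246 -0.005]
   [44.3 46.4] [0.5   0.054 0.492] [-0.256 -0.313  1.968  0.754  1.156 -2.68 ]
   [50.7 35.5] [0.493 0.12  0.519] [-0.042 -0.346  1.922  0.468  1.043 -2.68 ]
   [52.9 20.8] [0.479 0.184 0.525] [ 0.178 -0.344  1.901  0.136  0.951 -2.68 ]
   [50.4  6.6] [0.46  0.24  0.515] [ 0.381 -0.317  1.907 -0.217  0.889 -2.68 ]
   [44. -3.] [0.441 0.287 0.489] [ 0.551 -0.268  1.941 -0.574  0.85  -2.68 ]
   [35.3 -7.2] [0.425 0.319 0.446] [ 0.672 -0.199  1.998 -0.933  0.814 -2.68 ]
   [28.2 -7.6] [0.412 0.342 0.395] [ 0.749 -0.11   2.056 -1.24   0.804 -2.68 ]
```

```bash
python3 - <<'E'
from sim5 import *
q0=np.array(D[-1][0])
for t in ([.42,-.2,.42],[.38,-.3,.4]):
  p0,r0=fk(q0)
  for T in ([.40,-.4,.40],[.3,-.45,.4],[.25,-.55,.4],[.35,-.5,.3]):
    q=q0
    for k in range(14): q=ik(q,p0+(np.array(t)-p0)*(k+1)/14,r0,.4)
    n0=int((q[5]+2.68)/.125); q=run2(q,[([0,0,0],-150)]*n0,.4)
    print(t,T,n0)
    for n in range(5):
        s=shift_to(q,T); q=run2(q,[(s,-90)]*8,.4); print("  ",lean(q),fk(q)[0],q)
E
```

```text
[0.42, -0.2, 0.42] [0.4, -0.4, 0.4] 18
   [41.3 52.3] [ 0.519 -0.34   0.555] [-0.901  0.171  1.405  0.835  1.749 -2.68 ]
   [59.3 35.5] [ 0.534 -0.231  0.522] [-0.682 -0.02   1.608  0.521  1.42  -2.68 ]
   [ 54.8 -48.8] [ 0.501 -0.229  0.325] [-0.517 -0.048  2.028 -0.341  0.601 -2.68 ]
   [ 34.9 -55.9] [ 0.449 -0.346  0.297] [-0.742  0.     2.127 -1.24   0.201 -2.68 ]
   [ 35.7 -67.6] [ 0.479 -0.235  0.299] [-0.441 -0.009  2.125 -1.24   0.616 -2.68 ]
[0.42, -0.2, 0.42] [0.3, -0.45, 0.4] 18
   [22.9 70.8] [ 0.42  -0.681  0.585] [-1.233  1.106  0.09   1.401  2.519 -2.68 ]
   [ 0.2 87.2] [ 0.379 -0.678  0.6  ] [-1.24   1.158  0.09   2.239  2.65  -2.68 ]
   [-16.1 109. ] [ 0.335 -0.716  0.54 ] [-1.234  1.27   0.09   3.131  2.65  -2.68 ]
   [-28.1 139.9] [ 0.197 -0.54   0.486] [-1.233  0.532  1.425  4.39   2.65  -2.399]
   [-41.9 146.2] [ 0.177 -0.484  0.385] [-1.234  0.55   1.696  4.39   2.65  -2.68 ]
[0.42, -0.2, 0.42] [0.25, -0.55, 0.4] 18
   [20.7 69.5] [ 0.362 -0.71   0.577] [-1.309  1.12   0.09   1.457  2.563 -2.68 ]
   [-4.2 81.6] [ 0.286 -0.733  0.57 ] [-1.369  1.203  0.09   2.338
[... 1841 characters left out ...]
8.  100.8] [ 0.231 -0.763  0.514] [-1.377  1.304  0.09   3.13   2.65  -2.68 ]
   [-30.2 130.7] [ 0.168 -0.645  0.479] [-1.339  0.754  1.117  4.148  2.65  -2.68 ]
   [-40.2 137.7] [ 0.123 -0.551  0.369] [-1.365  0.668  1.54   4.39   2.65  -2.68 ]
[0.38, -0.3, 0.4] [0.35, -0.5, 0.3] 17
   [21.7 67.6] [ 0.487 -0.702  0.436] [-1.181  1.271  0.09   1.24   2.377 -2.68 ]
   [-4.3 85.4] [ 0.415 -0.703  0.459] [-1.217  1.322  0.09   2.049  2.65  -2.68 ]
   [-25.2 105.1] [ 0.385 -0.723  0.402] [-1.198  1.44   0.09   2.931  2.65  -2.68 ]
   [-40.4 140.2] [ 0.309 -0.646  0.378] [-1.158  0.982  0.994  3.949  2.65  -2.68 ]
   [-45.5 152.8] [ 0.234 -0.533  0.286] [-1.168  0.838  1.49   4.39   2.65  -2.68 ]
```

>>> {"method": "apply_moves", "body": {
  "moves": [
    [[0.339,-0.081,0.118],-130],
    [[0.339,-0.081,0.118],-130],
    [[0.339,-0.081,0.118],-130],
    [[0.339,-0.081,0.118],-130],
    [[0.339,-0.081,0.118],-130],
    [[0.339,-0.081,0.118],-130],
    [[0.339,-0.081,0.118],-130],
    [[0.339,-0.081,0.118],-130],
    [[0.339,-0.081,0.118],-130],
    [[0.339,-0.081,0.118],-130],
    [[0.339,-0.081,0.118],-130],
    [[0.339,-0.081,0.118],-130],
    [[0.339,-0.081,0.118],-130],
    [[0.339,-0.081,0.118],-130],
    [[0.339,-0.081,0.118],-130],
    [[0.339,-0.081,0.118],-130],
    [[0.339,-0.081,0.118],-130],
    [[0.339,-0.081,0.118],-130],
    [[0.339,-0.081,0.118],-130]
  ]
}}

```text
time: 31.95
eef_pos: [0.4205, -0.1992, 0.4193]
tcp_rot: [0.282, -0.01, 0.895, 0.345]
force: [0.3, -0.4, -0.5]
finger_gap: 0.0602
grasp_force: 0.0
```

>>> {"method": "apply_moves", "body": {
  "moves": [
    [[0,0,0],-100],
    [[0,0,0],-100],
    [[0,0,0],-100],
    [[0,0,0],-100],
    [[0,0,0],-100],
    [[0,0,0],-100],
    [[0,0,0],-100],
    [[0,0,0],-100],
    [[0,0,0],-100]
  ]
}}

```text
time: 32.7
eef_pos: [0.4711, -0.0623, 0.5133]
tcp_rot: [0.285, -0.255, 0.916, 0.124]
force: [0.3, 0.4, -0.3]
finger_gap: 0.0602
grasp_force: 0.0
```

```bash
cat > v.py <<'E'
from sim5 import *
q0=np.array(D[-1][0]);print("LEAN",lean(q0))
for t in ([.42,-.2,.45],[.35,-.35,.45],[.5,-.1,.45],[.25,-.45,.45]):
  for back in (0,-1):
    q=q0;p0,r0=fk(q)
    for k in range(12): q=ik(q,p0+(np.array(t)-p0)*(k+1)/12,r0,.4)
    o=[]
    n0=max(0,int((q[5]+2.68)/.125)); q=run2(q,[([0,0,0],-7*n0)]*max(n0,1),.4)
    for n in range(3):
        q=run2(q,[([0,0,0],-80)]*5,.4); o.append(lean(q).tolist())
    print(t,shift_to(q0,t),n0,o); break
E
python3 obs.py; python3 v.py
```

```text
32.7 [-0.488 -0.345  1.922  0.594  1.333 -2.677] [ 0.4711 -0.0623  0.5133] tool axes
 [[-0.708 -0.537  0.459]
 [-0.396  0.839  0.372]
 [-0.585  0.081 -0.807]] [ 0.29687128  0.37798094 -0.3054477 ] 0.060150608069112675 0.0
LEAN [53.8 39. ]
[0.42, -0.2, 0.45] [ 0.128 -0.093 -0.024] 0 [[65.8, 16.9], [65.6, -10.9], [57.8, -29.1]]
[0.35, -0.35, 0.45] [ 0.237 -0.182 -0.112] 0 [[68.8, 22.5], [72.2, -7.7], [66.8, -36.4]]
[0.5, -0.1, 0.45] [ 0.031 -0.052  0.05 ] 0 [[62.6, 17.6], [61.1, -8.4], [52.0, -23.6]]
[0.25, -0.45, 0.45] [ 0.347 -0.212 -0.195] 0 [[65.5, 34.3], [71.1, 23.4], [74.2, -2.1]]
```

>>> {"method": "apply_moves", "body": {
  "moves": [
    [[0.347,-0.212,-0.195],0],
    [[0.347,-0.212,-0.195],0],
    [[0.347,-0.212,-0.195],0],
    [[0.347,-0.212,-0.195],0],
    [[0.347,-0.212,-0.195],0],
    [[0.347,-0.212,-0.195],0],
    [[0.347,-0.212,-0.195],0],
    [[0.347,-0.212,-0.195],0],
    [[0.347,-0.212,-0.195],-30],
    [[0.347,-0.212,-0.195],-30],
    [[0.347,-0.212,-0.195],-30],
    [[0.347,-0.212,-0.195],-30],
    [[0.347,-0.212,-0.195],-30]
  ]
}}

```text
time: 33.78
eef_pos: [0.4225, -0.0047, 0.6029]
tcp_rot: [0.26, -0.367, 0.893, 0.027]
force: [-0.1, -0.6, -0.1]
finger_gap: 0.0598
grasp_force: 0.0
```

```bash
python3 obs.py; cat > v2.py <<'E'
from sim5 import *
q0=np.array(D[-1][0]);u=fk(q0)[1].as_matrix()[:,2];print("LEAN",lean(q0),u)
for t in (list(fk(q0)[0]),[.42,-.2,.45],[.35,-.35,.45],[.25,-.45,.45],[.1,-.55,.45],[-.05,-.55,.45]):
    q=q0;p0,r0=fk(q);t=np.array(t)
    for k in range(12): q=ik(q,p0+(t-p0)*(k+1)/12,r0,.4)
    o=[];n0=max(0,int((q[5]+2.68)/.125)); q=run2(q,[([0,0,0],-7*n0)]*max(n0,1),.4);o.append(fk(q)[1].as_matrix()[:2,2].round(2).tolist())
    for n in range(3):
        q=run2(q,[([0,0,0],-80)]*4,.4); o.append(fk(q)[1].as_matrix()[:2,2].round(2).tolist())
    print(t.round(2),shift_to(q0,t),n0,o)
E
python3 v2.py
```

```text
33.7833 [-0.346 -0.509  1.855  0.388  1.435 -2.68 ] [ 0.4225 -0.0047  0.6029] tool axes
 [[-0.595 -0.67   0.444]
 [-0.642  0.729  0.239]
 [-0.483 -0.143 -0.864]] [-0.09293019 -0.55529927 -0.12937099] 0.059830943085686775 0.0
LEAN [59.7 28.3] [ 0.444  0.239 -0.864]
[ 0.42 -0.    0.6 ] [0. 0. 0.] 0 [[0.44, 0.24], [0.46, 0.11], [0.5, -0.01], [0.56, -0.12]]
[ 0.42 -0.2   0.45] [ 0.201 -0.119  0.084] 0 [[0.39, 0.09], [0.36, -0.07], [0.37, -0.22], [0.41, -0.36]]
[ 0.35 -0.35  0.45] [ 0.339 -0.181  0.017] 0 [[0.33, 0.01], [0.27, -0.13], [0.25, -0.29], [0.26, -0.44]]
[ 0.25 -0.45  0.45] [ 0.462 -0.187 -0.051] 0 [[0.28, -0.02], [0.2, -0.15], [0.15, -0.29], [0.13, -0.44]]
[ 0.1  -0.55  0.45] [ 0.616 -0.159 -0.141] 0 [[0.24, 0.01], [0.15, -0.08], [0.07, -0.2], [0.01, -0.33]]
[-0.05 -0.55  0.45] [ 0.705 -0.059 -0.208] 0 [[0.63, 0.61], [0.64, 0.7], [0.57, 0.8], [0.44, 0.89]]
```

>>> {"method": "apply_moves", "body": {
  "moves": [
    [[0.02,0,0],7],
    [[0.616,-0.159,-0.141],70],
    [[0.616,-0.159,-0.141],70],
    [[0.616,-0.159,-0.141],70],
    [[0.616,-0.159,-0.141],70],
    [[0.616,-0.159,-0.141],70],
    [[0.616,-0.159,-0.141],70],
    [[0.616,-0.159,-0.141],70],
    [[0.616,-0.159,-0.141],70],
    [[0.616,-0.159,-0.141],70],
    [[0.616,-0.159,-0.141],70],
    [[0.616,-0.159,-0.141],70],
    [[0.616,-0.159,-0.141],70],
    [[0.616,-0.159,-0.141],70],
    [[0.616,-0.159,-0.141],70],
    [[0.616,-0.159,-0.141],70],
    [[0.616,-0.159,-0.141],70],
    [[0.616,-0.159,-0.141],70]
  ]
}}

```text
time: 35.28
eef_pos: [0.126, -0.5549, 0.4611]
tcp_rot: [0.184, 0.235, 0.938, 0.174]
force: [-0.3, 0.5, -0.2]
finger_gap: 0.0603
grasp_force: 0.0
```

```bash
python3 obs.py; python3 v2.py
```

```text
35.2833 [-1.606  0.131  1.561  0.436  1.72  -2.68 ] [ 0.126  -0.5549  0.4611] tool axes
 [[-0.822  0.377  0.426]
 [ 0.505  0.829  0.241]
 [-0.262  0.414 -0.872]] [-0.33635887  0.45106441 -0.19350333] 0.06032271654798816 0.0
LEAN [60.7 29.5] [ 0.426  0.241 -0.872]
[ 0.13 -0.56  0.46] [0. 0. 0.] 0 [[0.43, 0.24], [0.39, 0.23], [0.36, 0.23], [0.34, 0.22]]
[ 0.42 -0.2   0.45] [-0.059  0.401  0.221] 5 [[0.43, 0.24], [0.38, 0.15], [0.35, 0.0], [0.34, -0.16]]
[ 0.35 -0.35  0.45] [-0.078  0.25   0.155] 3 [[0.43, 0.24], [0.36, 0.17], [0.29, 0.05], [0.24, -0.08]]
[ 0.25 -0.45  0.45] [-0.046  0.129  0.088] 1 [[0.43, 0.24], [0.37, 0.21], [0.29, 0.14], [0.23, 0.05]]
[ 0.1  -0.55  0.45] [ 0.027 -0.01  -0.   ] 0 [[0.42, 0.24], [0.39, 0.24], [0.35, 0.23], [0.32, 0.22]]
[-0.05 -0.55  0.45] [ 0.15  -0.067 -0.064] 0 [[0.42, 0.24], [0.42, 0.25], [0.43, 0.26], [0.46, 0.29]]
```

```bash
sed -i 's/^for t in .*/for t in ([.25,-.45,.3],[.2,-.4,.35],[.15,-.45,.3],[.3,-.5,.3],[.2,-.6,.28]):/' v2.py; python3 v2.py
```

```text
LEAN [60.7 29.5] [ 0.426  0.241 -0.872]
[ 0.25 -0.45  0.3 ] [-0.007  0.067  0.219] 0 [[0.43, 0.24], [0.32, 0.19], [0.19, 0.1], [0.08, -0.03]]
[ 0.2  -0.4   0.35] [0.047 0.111 0.166] 0 [[0.43, 0.24], [0.33, 0.2], [0.23, 0.11], [0.14, -0.0]]
[ 0.15 -0.45  0.3 ] [0.076 0.03  0.176] 0 [[0.4, 0.24], [0.28, 0.2], [0.16, 0.12], [0.05, 0.01]]
[ 0.3 -0.5  0.3] [-0.073  0.045  0.228] 1 [[0.43, 0.24], [0.3, 0.18], [0.18, 0.08], [0.07, -0.06]]
[ 0.2  -0.6   0.28] [-0.036 -0.084  0.179] 0 [[0.42, 0.24], [0.3, 0.21], [0.18, 0.16], [0.06, 0.07]]
```

>>> {"method": "apply_moves", "body": {
  "moves": [
    [[0.076,0.03,0.176],3],
    [[0.076,0.03,0.176],3],
    [[0.076,0.03,0.176],3],
    [[0.076,0.03,0.176],3],
    [[0.076,0.03,0.176],3],
    [[0.076,0.03,0.176],-90],
    [[0.076,0.03,0.176],-90],
    [[0.076,0.03,0.176],-90],
    [[0.076,0.03,0.176],-90],
    [[0.076,0.03,0.176],-90],
    [[0.076,0.03,0.176],-90],
    [[0.076,0.03,0.176],-90],
    [[0.076,0.03,0.176],-90],
    [[0.076,0.03,0.176],-90]
  ]
}}

```text
time: 36.45
eef_pos: [0.3048, -0.3793, 0.3346]
tcp_rot: [0.056, 0.016, 0.998, 0.025]
force: [0.4, 0.1, -0.1]
finger_gap: 0.06
grasp_force: 0.0
```

```bash
python3 obs.py; sed -i 's/^for t in .*/for t in (fk(q0)[0],[.25,-.45,.32],[.15,-.45,.32],[.05,-.5,.32],[.3,-.4,.3],[.4,-.35,.3]):/' v2.py; python3 v2.py
```

```text
36.45 [-1.097 -0.062  1.965  0.131  1.233 -2.68 ] [ 0.3048 -0.3793  0.3346] tool axes
 [[-0.993  0.028  0.113]
 [ 0.034  0.998  0.049]
 [-0.112  0.053 -0.992]] [ 0.38350664  0.14200321 -0.07143726] 0.06002730475340385 0.0
LEAN [82.9 23.4] [ 0.113  0.049 -0.992]
[ 0.3  -0.38  0.33] [0. 0. 0.] 0 [[0.11, 0.05], [-0.0, -0.07], [-0.09, -0.22], [-0.13, -0.39]]
[ 0.25 -0.45  0.32] [ 0.054 -0.073  0.005] 0 [[0.06, 0.03], [-0.07, -0.09], [-0.17, -0.23], [-0.22, -0.4]]
[ 0.15 -0.45  0.32] [ 0.153 -0.076 -0.007] 0 [[0.01, 0.01], [-0.13, -0.09], [-0.24, -0.22], [-0.3, -0.38]]
[ 0.05 -0.5   0.32] [ 0.251 -0.128 -0.02 ] 0 [[-0.07, -0.0], [-0.22, -0.09], [-0.34, -0.21], [-0.42, -0.36]]
[ 0.3 -0.4  0.3] [ 0.008 -0.023  0.033] 0 [[0.1, 0.04], [-0.02, -0.08], [-0.11, -0.24], [-0.15, -0.41]]
[ 0.4  -0.35  0.3 ] [-0.09   0.03   0.046] 1 [[0.11, 0.05], [0.02, -0.08], [-0.04, -0.26], [-0.05, -0.43]]
```

>>> {"method": "apply_moves", "body": {
  "moves": [
    [[0.054,-0.073,0.005],0],
    [[0.054,-0.073,0.005],0],
    [[0.054,-0.073,0.005],-7],
    [[0.054,-0.073,0.005],-14]
  ]
}}

```text
time: 36.78
eef_pos: [0.323, -0.4104, 0.3233]
tcp_rot: [0.013, -0.02, 1.0, -0.002]
force: [0.3, 0.4, -1.0]
finger_gap: 0.0596
grasp_force: 0.0
```

```bash
python3 obs.py
```

```text
36.7833 [-1.062  0.043  1.881  0.023  1.202 -2.68 ] [ 0.323  -0.4104  0.3233] tool axes
 [[-0.999 -0.039  0.026]
 [-0.039  0.999 -0.003]
 [-0.026 -0.004 -1.   ]] [ 0.30575219  0.42575317 -0.97628316] 0.05960525749240108 0.0
```

```bash
python3 to.py .436 -.306 .12
```

```text
shift [-0.1116  0.1007  0.0509] tool x yaw -177.8 q [-1.06  0.04  1.88  0.02  1.2  -2.68]
```

>>> {"method": "apply_moves", "body": {
  "moves": [
    [[-0.03,0.03,0],131],
    [[-0.06,0.06,0.01],131],
    [[-0.09,0.09,0.02],131],
    [[-0.112,0.101,0.04],131],
    [[-0.112,0.101,0.05],131],
    [[-0.112,0.101,0.05],131],
    [[-0.112,0.101,0.05],131],
    [[-0.112,0.101,0.05],131],
    [[-0.112,0.101,0.05],131],
    [[-0.112,0.101,0.05],131],
    [[-0.112,0.101,0.05],131],
    [[-0.112,0.101,0.05],131],
    [[-0.112,0.101,0.05],131],
    [[-0.112,0.101,0.05],131],
    [[-0.112,0.101,0.05],131],
    [[-0.112,0.101,0.05],131],
    [[-0.112,0.101,0.05],131],
    [[-0.112,0.101,0.05],131],
    [[-0.112,0.101,0.05],131]
  ]
}}

```text
time: 38.37
eef_pos: [0.4322, -0.3038, 0.2761]
tcp_rot: [0.006, 0.903, 0.429, 0.012]
force: [0.2, -0.2, -0.8]
finger_gap: 0.0603
grasp_force: 0.0
```

```bash
python3 obs.py; python3 to.py .436 -.306 .042; python3 - <<'E'
from station import r
from h import *
c=r.read_camera("wrist");pickle.dump(c,open("w3.pkl","wb"))
g=cv2.cvtColor(c["pixels"],cv2.COLOR_RGB2GRAY)
# dark handle: rows ahead of the fingers; report dark runs per row
for v in range(100,290,20):
    d=np.where(g[v,180:420]<45)[0]+180
    if len(d): 
        runs=np.split(d,np.where(np.diff(d)>3)[0]+1); print(v,[(int(a[0]),int(a[-1])) for a in runs if len(a)>5],[cast(c,[[(a[0]+a[-1])/2,v]],.05)[0,:2].round(4).tolist() for a in runs if 5<len(a)<60])
E
```

```text
38.3667 [-0.768  0.115  1.902  0.021  1.105 -0.094] [ 0.4322 -0.3038  0.2761] tool axes
 [[ 0.631  0.775  0.027]
 [ 0.776 -0.631 -0.001]
 [ 0.017  0.022 -1.   ]] [ 0.19333906 -0.2045165  -0.77764111] 0.06026854769788332 0.0
shift [-0.0033 -0.0007  0.0791] tool x yaw 50.9 q [-0.77  0.11  1.9   0.02  1.1  -0.09]
180 [] []
200 [] []
220 [(267, 288)] [[0.4417, -0.297]]
240 [(267, 288)] [[0.4332, -0.3074]]
260 [] []
280 [(180, 186), (202, 212)] [[0.3679, -0.2898], [0.3798, -0.2998]]
```

```bash
python3 - <<'E'
from h import *
c=pickle.load(open("w3.pkl","rb"));px=c["pixels"].astype(int)
g=px.sum(2)//3
for v in range(20,420,20):
    row=px[v]; sat=row.max(1)-row.min(1); d=np.where((g[v,240:315]<75)&(sat[240:315]<25))[0]+240
    gr=np.where((g[v]>90)&(sat<30))[0]
    print(v,(int(d[0]),int(d[-1]),len(d)) if len(d) else None,"grey",(int(gr[0]),int(gr[-1]),len(gr)) if len(gr) else None, cast(c,[[277,v]],.05)[0,:2].round(3))
E
```

```text
20 None grey (189, 365, 177) [ 0.511 -0.212]
40 None grey (190, 364, 175) [ 0.505 -0.219]
60 None grey (192, 362, 171) [ 0.499 -0.226]
80 None grey (193, 360, 168) [ 0.493 -0.234]
100 None grey (195, 359, 165) [ 0.486 -0.242]
120 None grey (196, 357, 162) [ 0.479 -0.25 ]
140 None grey (257, 298, 42) [ 0.472 -0.259]
160 (265, 290, 26) grey None [ 0.465 -0.268]
180 (266, 289, 24) grey None [ 0.457 -0.277]
200 (266, 289, 24) grey None [ 0.45  -0.287]
220 (267, 289, 23) grey None [ 0.441 -0.297]
240 (267, 288, 22) grey None [ 0.433 -0.307]
260 (267, 288, 22) grey None [ 0.424 -0.318]
280 (267, 288, 22) grey None [ 0.415 -0.329]
300 (268, 288, 21) grey None [ 0.405 -0.341]
320 (269, 287, 19) grey None [ 0.396 -0.353]
340 None grey None [ 0.385 -0.365]
360 None grey None [ 0.375 -0.379]
380 None grey None [ 0.363 -0.392]
400 (240, 314, 75) grey None [ 0.352 -0.406]
```

>>> {"method": "apply_moves", "body": {
  "moves": [
    [[-0.001,-0.0016,0.035],0],
    [[-0.001,-0.0016,0.065],0],
    [[-0.001,-0.0016,0.079],0],
    [[-0.001,-0.0016,0.079],0]
  ]
}}

```text
time: 38.75
eef_pos: [0.4309, -0.3023, 0.1931]
tcp_rot: [0.003, 0.901, 0.433, 0.011]
force: [-0.1, -0.3, -0.2]
finger_gap: 0.0598
grasp_force: 0.0
```

>>> {"method": "apply_moves", "body": {
  "moves": [
    [[0,0,0],0],
    [[0,0,0],0],
    [[0,0,0],0],
    [[0,0,0],0],
    [[0,0,-0.03],0],
    [[0,0,-0.06],0],
    [[-0.008,-0.004,-0.06],7],
    [[-0.015,-0.008,-0.06],14],
    [[-0.02,-0.01,-0.06],21],
    [[-0.027,-0.012,-0.06],28],
    [[-0.027,-0.012,-0.06],35],
    [[-0.027,-0.012,-0.06],42],
    [[-0.027,-0.012,-0.06],49],
    [[-0.027,-0.012,-0.06],51.5],
    [[-0.027,-0.012,-0.06],51.5]
  ],
  "fingers": 0.0,
  "force": 80
}}

```text
time: 40.0
eef_pos: [0.4047, -0.3177, 0.2568]
tcp_rot: [0.001, 1.0, -0.003, 0.014]
force: [-0.1, -0.3, -1.8]
finger_gap: 0.0146
grasp_force: 79.6
```

```bash
python3 obs.py; python3 to.py .410 -.317 .042
```

```text
40.0 [-0.825  0.111  1.948  0.022  1.063  0.741] [ 0.4047 -0.3177  0.2568] tool axes
 [[ 1.    -0.006  0.028]
 [-0.006 -1.    -0.002]
 [ 0.028  0.002 -1.   ]] [-0.14748472 -0.34034025 -1.80539004] 0.014601361469853963 79.59836840629578
shift [-0.0007 -0.0012  0.0599] tool x yaw -0.3 q [-0.82  0.11  1.95  0.02  1.06  0.74]
```

>>> {"method": "apply_moves", "body": {
  "moves": [
    [[-0.0007,-0.001,0.025],0.4],
    [[-0.0007,-0.001,0.045],0.4],
    [[-0.0007,-0.001,0.056],0.4],
    [[-0.0007,-0.001,0.0595],0.4],
    [[-0.0007,-0.001,0.0595],0.4]
  ]
}}

```text
time: 40.42
eef_pos: [0.4054, -0.3166, 0.1969]
tcp_rot: [-0.0, 1.0, -0.005, 0.013]
force: [-0.5, 1.2, 1.6]
finger_gap: 0.014
grasp_force: 80.4
```

>>> {"method": "apply_moves", "body": {
  "moves": [
    [[0,0,0],0],
    [[0,0,0],0],
    [[0,0,0],0],
    [[0,0,-0.03],0],
    [[0,0,-0.07],0],
    [[0,0,-0.11],0],
    [[0,0,-0.14],0]
  ],
  "fingers": 0.045
}}

```text
time: 41.0
eef_pos: [0.4022, -0.3169, 0.3402]
tcp_rot: [0.002, 1.0, -0.005, 0.015]
force: [0.6, 0.0, 0.6]
finger_gap: 0.0451
grasp_force: 0.0
```

```bash
python3 obs.py; python3 - <<'E'
from station import r
from h import *
c=r.read_camera("top");pickle.dump(c,open("t6.pkl","wb"));b=pickle.load(open("top0.pkl","rb"))
d=cv2.absdiff(c["pixels"],b["pixels"]).max(2);m=cv2.morphologyEx((d>40).astype(np.uint8),cv2.MORPH_OPEN,np.ones((3,3)))
n,l,s,ct=cv2.connectedComponentsWithStats(m);print([s[i].tolist() for i in range(1,n) if s[i,4]>15])
c=r.read_camera("wrist");pickle.dump(c,open("w4.pkl","wb"));px=c["pixels"].astype(int);g=px.sum(2)//3
for v in range(20,400,40):
    row=px[v];sat=row.max(1)-row.min(1);d=np.where((g[v,200:350]<75)&(sat[200:350]<25))[0]+200
    print(v,(int(d[0]),int(d[-1]),len(d), cast(c,[[(d[0]+d[-1])/2,v]],.05)[0,:2].round(4).tolist()) if len(d) else None)
E
```

```text
41.0 [-0.828 -0.004  1.895  0.02   1.228  0.748] [ 0.4022 -0.3169  0.3402] tool axes
 [[ 1.    -0.011  0.03 ]
 [-0.011 -1.    -0.004]
 [ 0.03   0.004 -1.   ]] [6.29288251e-01 4.97712766e-04 5.56188943e-01] 0.04513157736737516 0.0
[[287, 119, 10, 12, 72], [298, 125, 4, 6, 23], [296, 140, 8, 7, 41], [525, 169, 10, 12, 64], [178, 171, 382, 249, 29232], [526, 174, 13, 16, 83], [424, 176, 37, 33, 290], [526, 180, 34, 34, 850], [538, 285, 5, 6, 20], [237, 375, 29, 45, 1056], [323, 391, 47, 29, 780]]
20 None
60 None
100 None
140 None
180 (264, 281, 18, [0.4295, -0.3164])
220 (265, 281, 17, [0.3952, -0.3163])
260 (216, 280, 29, [0.3588, -0.2938])
300 (211, 346, 39, [0.3189, -0.32])
340 (200, 349, 35, [0.2766, -0.3157])
380 (200, 349, 49, [0.2312, -0.315])
```

```bash
cat > tip.py <<'E'
import sys
from station import r
from k import *
s=r.observe();q=s["joint_positions"];p0=np.array(s["eef_pos"]);r0=rot(q)*TZ;u=r0.as_matrix()[:,2]
print("tip",p0+.173*u,"shift",np.round(r0.inv().apply(np.array([float(v) for v in sys.argv[1:4]])-.173*u-p0),4))
E
python3 tip.py .4905 .303 .11
```

```text
tip [ 0.40972587 -0.32018611  0.1709589 ] shift [ 0.0718 -0.6246  0.0571]
```

>>> {"method": "apply_moves", "body": {
  "moves": [
    [[0.02,-0.04,0],-7],
    [[0.072,-0.625,0.01],-20],
    [[0.072,-0.625,0.01],-20],
    [[0.072,-0.625,0.01],-20],
    [[0.072,-0.625,0.01],-20],
    [[0.072,-0.625,0.01],-20],
    [[0.072,-0.625,0.01],-20],
    [[0.072,-0.625,0.01],-20],
    [[0.072,-0.625,0.01],-20],
    [[0.072,-0.625,0.01],-20],
    [[0.072,-0.625,0.01],-20],
    [[0.072,-0.625,0.01],-20],
    [[0.072,-0.625,0.01],-20],
    [[0.072,-0.625,0.01],-20],
    [[0.072,-0.625,0.01],-20],
    [[0.072,-0.625,0.01],-20],
    [[0.072,-0.625,0.01],-20],
    [[0.072,-0.625,0.01],-20],
    [[0.072,-0.625,0.01],-20]
  ],
  "fingers": 0.0
}}

```text
time: 42.68
eef_pos: [0.4811, 0.3065, 0.3273]
tcp_rot: [0.003, 0.986, 0.168, 0.013]
force: [-0.3, -0.3, 0.0]
finger_gap: -0.0001
grasp_force: 0.0
```

```bash
python3 obs.py; python3 - <<'E'
from station import r
from h import *
c=r.read_camera("wrist");pickle.dump(c,open("w5.pkl","wb"))
P=proj(c,[[.517,.312,.058],[.4905,.303,.074],[.5163,.3114,.045]]);print(P)
px=c["pixels"].astype(int);g=px.sum(2)//3;sat=px.max(2)-px.min(2)
m=((sat<28)&(g>60)).astype(np.uint8);n,l,s,ct=cv2.connectedComponentsWithStats(m);print("grey",[(s[i].tolist(),ct[i].round().tolist()) for i in range(1,n) if s[i,4]>800])
m=((g<45)).astype(np.uint8);n,l,s,ct=cv2.connectedComponentsWithStats(m);print("dark",[(s[i].tolist(),ct[i].round().tolist()) for i in range(1,n) if s[i,4]>800])
E
python3 tip.py .4905 .303 .085
```

```text
42.6833 [ 0.433  0.151  1.756 -0.014  1.211  1.671] [0.4811 0.3065 0.3273] tool axes
 [[ 0.943  0.331  0.026]
 [ 0.331 -0.944 -0.002]
 [ 0.024  0.011 -1.   ]] [-0.28851098 -0.30655671  0.0095281 ] -0.00010625554142191379 0.0
[[284.62520381 170.11302075]
 [284.70145745 213.66682356]
 [284.58910536 168.07881152]]
grey [([256, 0, 77, 37, 1991], [292.0, 15.0]), ([230, 99, 109, 119, 5651], [282.0, 150.0])]
dark [([0, 46, 35, 156, 3376], [13.0, 110.0]), ([498, 95, 62, 30, 1334], [534.0, 110.0]), ([11, 260, 538, 160, 40066], [285.0, 373.0])]
tip [0.4858631  0.30581274 0.154574  ] shift [0.0017 0.0034 0.0697]
```

>>> {"method": "apply_moves", "body": {
  "moves": [
    [[0.001,0.003,0.03],0],
    [[0.0017,0.0034,0.055],0],
    [[0.0017,0.0034,0.07],0],
    [[0.0017,0.0034,0.076],0],
    [[0.0017,0.0034,0.08],0],
    [[0.0017,0.0034,0.084],0],
    [[0.0017,0.0034,0.087],0],
    [[0.0017,0.0034,0.09],0],
    [[0.0017,0.0034,0.092],0],
    [[0.0017,0.0034,0.092],0]
  ]
}}

```text
time: 43.57
eef_pos: [0.4867, 0.3046, 0.2361]
tcp_rot: [0.003, 0.986, 0.168, 0.014]
force: [-0.6, -0.3, -0.1]
finger_gap: 0.0001
grasp_force: 0.0
```

```bash
python3 obs.py; python3 tip.py .4905 .303 .085
```

```text
43.5667 [ 0.425  0.273  1.803 -0.015  1.041  1.666] [0.4867 0.3046 0.2361] tool axes
 [[ 0.943  0.331  0.028]
 [ 0.331 -0.944 -0.001]
 [ 0.026  0.01  -1.   ]] [-0.60523996 -0.34208707 -0.08630274] 6.844686637651472e-05 0.0
tip [0.49159007 0.30447172 0.06318115] shift [-0.0009  0.0013 -0.0218]
```

>>> {"method": "apply_moves", "body": {
  "moves": [
    [[0,0,-0.03],0],
    [[0,0,-0.07],0],
    [[0,0,-0.092],0],
    [[0,0,-0.092],0]
  ]
}}

```text
time: 43.9
eef_pos: [0.4861, 0.3059, 0.335]
tcp_rot: [0.001, 0.986, 0.168, 0.019]
force: [0.6, 0.5, 1.0]
finger_gap: 0.0
grasp_force: 0.0
```

```bash
python3 obs.py | head -1; python3 - <<'E'
from station import r
from h import *
c=r.read_camera("wrist");o=pickle.load(open("w5.pkl","rb"))
g=cv2.cvtColor(c["pixels"],cv2.COLOR_RGB2GRAY);g0=cv2.cvtColor(o["pixels"],cv2.COLOR_RGB2GRAY)
for n,a in (("before",g0),("after",g)):
    print(n)
    for v in range(84,228,6): print("".join(" .:-=+*#%@"[int(x)*10//256] for x in a[v,220:352:3]))
# predicted paddle end corners for both states
ax=np.array([.945,.326,0]);ay=np.array([-.326,.945,0]);Pv=np.array([.517,.312,.058])
for th,nm in ((.3,"start"),(-.3,"over")):
    X=[]
    for sx in(-1,1):
        for sy in(-1,1): X.append(Pv+ax*(sx*.035*np.cos(th)+.008*np.sin(th))+ay*sy*.02+[0,0,-sx*.035*np.sin(th)+.008*np.cos(th)])
    print(nm,proj(o if th>0 else c,X).round(0).tolist())
E
```

```text
43.9 [ 0.428  0.147  1.745 -0.013  1.213  1.666] [0.4861 0.3059 0.335 ] tool axes
before
#################################********###
######################################******
############################################
###*================================+++*####
##=-=#**=============+++++++++++++++++++*###
#==-=========-::-------=======+++++++++=####
*=--========:............::::::-+++++++=####
#==-=======::...............:::=++++++++####
#==-=======-:................::=++++++++####
#+=--======::...............::.=++++++=*####
#====**=...:...................=-:-=++=*####
*=---=:....:...................:..::=+=*#***
#=---=:....:...................:...:=+=#####
#+----:...+*...................+=.::++=#####
#*=--=:...=+:.................:*=..:+=+#####
*=---+-:...:................::.:..:-+=*#####
*=---=-:...:..............::::.:...-+=*#####
*=---==-::::............::::::.-:.:=+=******
*+---====-::..........:.:::::::====++=**####
**---====:::...:....:::::::::::====++=******
#*---====:::.:.:.:::::::::::::-======+######
***+-**+===-..::::::::::::::::-======+*****#
------==++++=========
[... 595 characters left out ...]
.....:++++++=######
#+=-=*+:..::..................-...=++=****##
#+--=-:...::..................:..::+++#####*
#+--=-:...=-..................:..:-+=*######
#*=-==:..:*-.................:#-.:=+=*######
*=----:...::.................:-:.:=+=#######
*=---+-...::.................:...:=+=#######
*+---==..:-:.................::..:=+=*****##
**---=====-:.................=====+=+*#####*
**---=====-:................:====++=********
#+---======:................:=======*#####**
-----**+====-::::::::.:.....-=======******##
-----::--===========================********
start [[313.0, 219.0], [256.0, 219.0], [314.0, 119.0], [256.0, 119.0]]
over [[307.0, 223.0], [257.0, 222.0], [312.0, 139.0], [253.0, 139.0]]
```

```bash
python3 -c "
from station import r
print(r.close_job())"
```

```text
the job is handed in; nothing more can be done
None
```

The job is handed in at about 44 s: four balls in the bowl, the empty scoop back upright where it stood, and the rocker snapped over (both checked in the camera images), but the scoop lightly touched the rack's front-left post (about 6 N) on the way in, so "without bumping the rack" was not fully met.

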